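Ballast the sample bottle and start the shaker timer

ROBOT

A 6-joint arm with a two-finger parallel gripper is mounted at the origin on the work surface. World frame = base frame: x ahead of the robot, y to its left, z up, the work surface at z = 0. Lengths are in mm, angles in rad, forces in N, time in s.
With the tool pointing down it reaches from about 350 to 875 mm from the base axis. Payload 4.2 kg.
Tool frame: the origin (TCP) lies on the mounting face of the last link; the fingertips stand 173 mm ahead of it and the grasp point (between the pads) lies grip_point_offset ahead of it (grip_point_offset is the distance from the TCP to the grasp point, in mm); z points along the fingers, y is the line along which they close (so a half turn about z gives the same grasp; the last joint's range is limited). The gripper opens to 85 mm and grips with 20 to 120 N. Pads are 22 mm wide; open, the fingers measure 114 mm over their backs; the gripper's body (76 mm by 85 mm) begins 54 mm behind the grasp point. The pads swing forward as they close: fully open they stand 13 mm farther back than shut.
Start: joints at [1.386, 0.385, 0.008, 0, -1.194, -0.259], TCP at [268.325, 564.448, 404.712] pointing down, gripper open.
Joint ranges: [-3.14, 3.14], [-1.21, 2.06], [-1.07, 1.41], [-3.16, 2.05], [-2.99, -0.16], [-3.1, 3.1]. Speed limits (rad/s): [2.79, 2.79, 3.14, 3.14, 3.14, 3.14].

INTERFACE

Orientations are given as a unit quaternion [x, y, z, w].
In Python, from bench import read_state, get_image, job_done, recognise, place_of, grip_point_offset gives the robot as it stands. The module is installed in compiled form; this text tells all that it offers.
- The arm moves only by the tool carry_out, never from a script. Its arguments are lists of equal length, an entry for each row: "slide": the shift along the tool's x, y, z in m, a list of three; "roll": the turn about the tool's z in degrees; "claw": the finger opening in m, from 0 to 0.0854. A call has 1 to 8 rows; each row is the pose to reach, as a shift and turn from the pose commanded when the call began, along the tool's axes at that moment; what a row does not reach only later rows make up. A row lasts 1/8 s, in which the tool goes at most 62.5 mm and 10.7 degrees, less where a joint would pass 70% of its speed; a pose out of reach is approached as far as the arm can. A call with a gripper value outside its range is refused whole. The fingers move at their own pace and stop on an object; the grip force is fixed at half the most. Time passes only in rows, so rows that repeat a pose let the fingers close. It gives the time, the measured TCP pose, the force, the opening and the grip force at its end, in the units of the state.
- read_state(): the state, without advancing time (a new reading comes with each control period).
- get_image(name): name is "side" or "top"; returns a dict with "img" (420x560x3 uint8, red, green, blue), "z_map" (420x560 float32, mm along the optical axis (not along the pixel's ray), 0 where there is no reading), "mtx" (3x3 intrinsics, pixels), "k1" (the pictures are not rectified: a ray, as slopes to the right and down, at radius r is drawn at 1 + k1 r^2 times it, then the intrinsics apply), "world_from_camera" (4x4, takes a point from camera to world coordinates). Camera axes: x right, y up, looking along -z (the intrinsics and any distortion apply to the point x, -y, -z); pixel columns grow to the right and rows downward; lengths in mm; the calibration is good to about 2 mm. A picture is of the moment at which its call begins.
- job_done(): hands the job in; it is judged then, once.
Trained networks look in a picture, given as the dict that the camera call returned (one of the last four; its "shot" number tells which), for a name from the list of things; names that differ only in an ending like _2 or _b are one class to them, and where a whole thing is asked for, a point or a joint stands for the part that bears it (a point fixed in the world has none). Each returns a list of dicts, best first, with "conf" (0 to 1); they miss things now and then, are a little off and sometimes report something else, mostly with a low value. They report only what shows in the picture. A call takes as long as a camera call.
- recognise(picture, thing): "at" ([column, row] in pixels, amid what is visible of it).
- place_of(picture, thing): "at" ([column, row] in pixels: a listed point, or the origin of a listed thing).
The state is a dict: "clock": time; "joints": joint angles; "joint_vel": joint speeds; "joint_efforts": joint torques, N m; "position": TCP position; "ee_rot": TCP orientation; "contact_force": force on the tool from outside, world axes, zero at the start; "wrist_torque": the same for the moment, N m; "gripper_width": finger opening in mm; "grasp_force": force on a finger pad.
Only numpy, scipy, OpenCV 4.12 (cv2) and the standard library are available. Lean on these libraries where they do the work, as an engineer would, in place of code of your own. Each camera call takes 0.05 s, during which the arm holds its last target. There are 200 camera calls.

TASK

The clear bottle needs ballast before its run: swing its orange cover right aside, feed every stainless-steel nut through the narrow neck into the bottle, and swing the cover back squarely over the mouth. Then start the timer by pushing its red plunger fully down and letting it come up again. Keep the brass nut out of the bottle and do not knock over the glassware or the jar at the back.

Things in the scene. Friction and masses are not known exactly. Their poses are not given: they have to be found in the camera images.
- nut1: plain stainless-steel hexagon nut used as ballast, 24 mm across the flats, 27.7 mm across the corners, 14 mm thick, about 40 g; 5 to 7 of nut1 to nut7 are present at a start. Starts lying flat on the dark blue mat. Origin at the centre of one hexagonal face (the underside at the start); z axis along its hole, away from that face towards the other, so its centre is 7 mm along z; a pair of flats faces its +x and -x directions (and others every 60 degrees)
- nut2: plain stainless-steel hexagon nut used as ballast, 24 mm across the flats, 27.7 mm across the corners, 14 mm thick, about 40 g; 5 to 7 of nut1 to nut7 are present at a start. Starts lying flat on the dark blue mat. Origin at the centre of one hexagonal face (the underside at the start); z axis along its hole, away from that face towards the other, so its centre is 7 mm along z; a pair of flats faces its +x and -x directions (and others every 60 degrees)
- nut3: plain stainless-steel hexagon nut used as ballast, 24 mm across the flats, 27.7 mm across the corners, 14 mm thick, about 40 g; 5 to 7 of nut1 to nut7 are present at a start. Starts lying flat on the dark blue mat. Origin at the centre of one hexagonal face (the underside at the start); z axis along its hole, away from that face towards the other, so its centre is 7 mm along z; a pair of flats faces its +x and -x directions (and others every 60 degrees)
- nut4: plain stainless-steel hexagon nut used as ballast, 24 mm across the flats, 27.7 mm across the corners, 14 mm thick, about 40 g; 5 to 7 of nut1 to nut7 are present at a start. Starts lying flat on the dark blue mat. Origin at the centre of one hexagonal face (the underside at the start); z axis along its hole, away from that face towards the other, so its centre is 7 mm along z; a pair of flats faces its +x and -x directions (and others every 60 degrees)
- nut5: plain stainless-steel hexagon nut used as ballast, 24 mm across the flats, 27.7 mm across the corners, 14 mm thick, about 40 g; 5 to 7 of nut1 to nut7 are present at a start. Starts lying flat on the dark blue mat. Origin at the centre of one hexagonal face (the underside at the start); z axis along its hole, away from that face towards the other, so its centre is 7 mm along z; a pair of flats faces its +x and -x directions (and others every 60 degrees)
- nut6: plain stainless-steel hexagon nut used as ballast, 24 mm across the flats, 27.7 mm across the corners, 14 mm thick, about 40 g; 5 to 7 of nut1 to nut7 are present at a start. Starts lying flat on the dark blue mat. Origin at the centre of one hexagonal face (the underside at the start); z axis along its hole, away from that face towards the other, so its centre is 7 mm along z; a pair of flats faces its +x and -x directions (and others every 60 degrees)
- nut7: plain stainless-steel hexagon nut used as ballast, 24 mm across the flats, 27.7 mm across the corners, 14 mm thick, about 40 g; 5 to 7 of nut1 to nut7 are present at a start. Starts lying flat on the dark blue mat. Origin at the centre of one hexagonal face (the underside at the start); z axis along its hole, away from that face towards the other, so its centre is 7 mm along z; a pair of flats faces its +x and -x directions (and others every 60 degrees)
- brass_nut: brass (yellow) hexagon nut of the same size and frame as the steel ones, lying among them; it must not get into the bottle
- bung: small red bung, cone 24 mm wide below, 30 mm above, 24 mm high, lying among the nuts; not needed
- mat: dark blue rubber mat, 250 x 230 mm, 3 mm thick, fixed to the bench; origin at the centre of its underside
- bottle: clear bottle fixed upright on a steel foot (112 mm wide, 8 mm high). Origin: centre of the underside of the foot, z up. Body 96 mm wide, 88 mm inside, inner floor at 13 mm with a 30 mm high cone off its middle that sheds nuts aside, straight to 70 mm; cone to 96 mm; neck 44 mm wide, 36 mm inside, its rim at 130 mm. On its +x side a bracket holds the cover's pivot pin, 46 mm from the neck's axis
- bottle_mouth (a point): centre of the mouth, in the plane of the neck's rim, 130 mm above the bench
- cover (a joint): orange swing cover, a disc 54 mm wide and 5 mm thick lying 1.5 mm above the neck's rim, turning about the upright pivot pin with slight friction (about 0.03 N m) and staying where it is left; rad. 0 = squarely over the mouth (stop), grows counter-clockwise seen from above, 2.0 = fully aside (stop); the neck is quite clear from 1.4 on. It starts between 0 and 0.3
- cover_hinge (a point): point on the cover's pivot axis, 130 mm above the bench
- cover_knob (a point): centre of the top of the upright round black knob (14 mm wide, 30 mm high above the disc) in the middle of the cover, 46 mm from the pivot axis; its top is 166.5 mm above the bench. Moves with the cover
- timer: cream box of the shaker's timer, 130 x 110 x 60 mm high, fixed to the bench; origin at the centre of its underside; the plunger stands in the middle of its top
- plunger (a joint): upright sprung start plunger, a red cap 34 mm wide on a steel stem; m, 0 = up, 0.020 = pushed fully down (stop). The spring takes 3.5 N to start and 10.5 N at the bottom, and lifts it again when let go
- plunger_top (a point): centre of the top of the red cap, 100 mm above the bench while up; moves with it
- beaker: glass beaker, 64 mm wide, 85 mm high, bystander; origin at the centre of its underside, z up
- flask: glass flask, 82 mm wide, 170 mm high, bystander; origin at the centre of its underside, z up
- reagent: closed jar with a blue cap, 56 mm wide, 110 mm high, bystander; origin at the centre of its underside, z up

How it is judged:
By the outcome, as a careful person would: the job done as asked, in the order asked, and still so for the second after the job is handed in, with the robot touching nothing.
Of nut1, nut2, nut3, nut4, nut5, nut6, nut7 only 5 to 7 are there at a start; the rules pass over those that are not, and their reading is None.
At some moment in a run one of nut1, nut2, nut3, nut4, nut5, nut6, nut7 may be knocked a few centimetres aside while the robot is not near it.
Once in a run the grip may slacken for a moment while it holds something.
It also fails if it takes over 210 s, if anything falls off the work surface, if the arm or the gripper's body presses on something with over 40 N, if the wrist force passes 120 N, or if a joint passes its speed limit or range.

## Working session

There is one attempt and no reset: what is moved stays moved. The work goes in short steps, Python scripts to look and compute and a tool call to move; the robot and the scene stay as the last step left them, time stands still between calls to the robot, and variables do not carry over. Pictures are saved under pics/ and viewed, at most 14 in all, crops included, and the job is handed in when it is done.

Besides the shell and the picture viewer there is one more tool, called in YAML: its name, and indented under it one key for each argument. carry_out: Moves the arm, as the interface text tells. Its arguments: {"type":"object","properties":{"slide":{"type":"array"},"roll":{"type":"array"},"claw":{"type":"array"}},"required":["slide","roll","claw"]}

```bash
mkdir -p pics; cat > h.py <<'E'
import numpy as np, cv2
from bench import *
from scipy.spatial.transform import Rotation as R
def ray(p,uv):
    m=p["mtx"];k=p["k1"]
    d=np.array([(uv[0]-m[0][2])/m[0][0],(uv[1]-m[1][2])/m[1][1]]);s=d.copy()
    for _ in range(20): s=d/(1+k*(s@s))
    T=np.array(p["world_from_camera"]);return T[:3,:3]@np.array([s[0],-s[1],-1]),T[:3,3]
def atz(p,uv,z):
    d,o=ray(p,uv);return o+d*(z-o[2])/d[2]
def bydepth(p,uv):
    d,o=ray(p,uv);z=p["z_map"][int(round(uv[1])),int(round(uv[0]))];return o+d*z
def save(p,n): cv2.imwrite(f"pics/{n}.png",cv2.cvtColor(p["img"],cv2.COLOR_RGB2BGR))
def tool(dxyz):  # world shift mm -> tool m
    s=read_state();return R.from_quat(s["ee_rot"]).inv().apply(dxyz)/1000
E
python3 - <<'E'
from h import *
s=read_state();print(s, grip_point_offset if not callable(grip_point_offset) else grip_point_offset())
print(R.from_quat(s["ee_rot"]).as_matrix().round(3))
for n in("top","side"):
    p=get_image(n);save(p,n+"0");print(n,np.array(p["world_from_camera"]).round(2),p["mtx"],p["k1"])
    for t,z in(("nut1",0),("nut1",3),("brass_nut",3),("bung",3),("bottle_mouth",130),("cover_hinge",130),("cover_knob",166.5),("plunger_top",100),("beaker",0),("flask",0),("reagent",0),("bottle",0),("mat",0),("timer",0)):
        if t=="nut1" and z==0: continue
        for r in place_of(p,t)[:9]:
            if r["conf"]>.2: print(t,round(r["conf"],2),np.round(r["at"],1),atz(p,r["at"],z).round(1))
E
```

```text
{'clock': 0.0, 'joints': array([ 1.38560193e+00,  3.85619671e-01,  6.62181323e-03, -5.03479824e-04,
       -1.19398503e+00, -2.58607994e-01]), 'joint_vel': array([ 0.0004046 ,  0.00040907,  0.00105258,  0.00058189,  0.00066788,
       -0.00144267]), 'joint_efforts': array([-5.39357297e-04, -3.92288911e+01,  1.88404423e+01,  4.18637216e+00,
       -4.65703473e-03, -8.37652209e-06]), 'position': array([268.23741261, 564.30019651, 403.58080726]), 'ee_rot': array([ 9.75459732e-01, -2.20175071e-01, -1.93697593e-04,  1.10113287e-03]), 'contact_force': array([-0.23543389, -0.41063534, -0.14542935]), 'wrist_torque': array([-0.04057485, -0.01375676, -0.04226436]), 'grasp_force': 0.0, 'gripper_width': 85.00419475526175} 154.70000000000002
[[ 0.903 -0.43  -0.001]
 [-0.43  -0.903 -0.002]
 [ 0.     0.002 -1.   ]]
top [[ 5.0000e-02  9.7000e-01 -2.2000e-01  4.6602e+02]
 [-1.0000e+00  4.0000e-02 -1.0000e-02 -7.1400e+00]
 [-0.0000e+00  2.2000e-01  9.7000e-01  8.4628e+02]
 [ 0.0000e+00  0.0000e+00  0.0000e+00  1.0000e+00]] [[393.9781408    0.         276.62884594]
 [  0.         393.9781408  213.71026
[... 2149 characters left out ...]
8.] [499.9 -98.3 130. ]
cover_knob 0.66 [233.2 230.4] [482.3 -65.8 166.5]
cover_knob 0.64 [188.3 150.4] [476.7 266.7 166.5]
plunger_top 0.73 [259.2 221. ] [573.4  -1.9 100. ]
plunger_top 0.61 [270.1 313.2] [ 486.1 -270.6  100. ]
plunger_top 0.45 [211.  243.5] [435.8 -24.7 100. ]
beaker 0.89 [309.3 199.3] [777.3 111.    0. ]
beaker 0.71 [259.1 264.3] [548.  -55.8   0. ]
flask 0.92 [333.6 236.3] [772.  -47.7   0. ]
reagent 0.86 [345.8 276. ] [ 734.8 -182.     0. ]
reagent 0.74 [208.9 240.8] [455.6  75.6   0. ]
reagent 0.67 [269.9 340.5] [ 482.2 -276.4    0. ]
bottle 0.94 [198.1 194.5] [486.6 263.9   0. ]
mat 0.68 [248.  247.7] [543.2   9.3   0. ]
timer 0.67 [267.9 339.8] [ 478.7 -272.8    0. ]
```

View pics/top0.png

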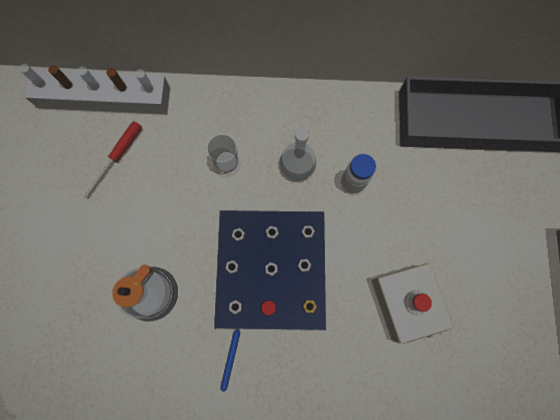

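View pics/side0.png

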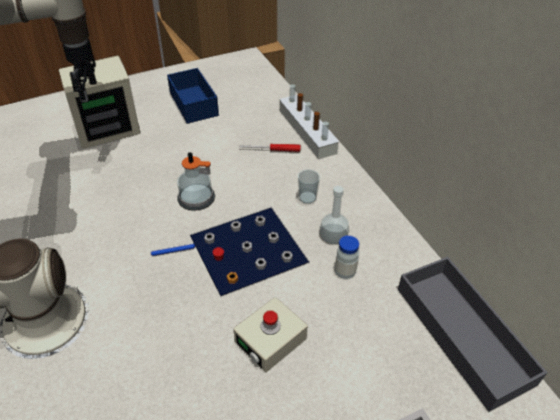

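```bash
cat > meas.py <<'E'
from h import *
from scipy.optimize import minimize
def proj(p,X):
    T=np.linalg.inv(np.array(p["world_from_camera"]));c=X@T[:3,:3].T+T[:3,3]
    s=np.stack([c[:,0]/-c[:,2],-c[:,1]/-c[:,2]],1);s=s*(1+p["k1"]*(s**2).sum(1,keepdims=True))
    m=np.array(p["mtx"]);return s@np.diag([m[0,0],m[1,1]])+m[:2,2]
def hexfit(p,xy0,z0=3,h=14):
    """fit x,y for 6 orientations by soft silhouette against the dark mat"""
    c=proj(p,np.array([[*xy0,z0+h/2]]))[0];o=np.round(c).astype(int)-13;S=8
    I=p["img"][o[1]:o[1]+27,o[0]:o[0]+27].astype(float)[...,0]
    bg=np.median(I)
    def ren(x,y,th):
        a=np.radians(th+30+60*np.arange(6));ring=np.stack([x+13.85*np.cos(a),y+13.85*np.sin(a)],1)
        top=np.c_[ring,np.full(6,z0+h)];P=proj(p,np.r_[top,np.c_[ring,np.full(6,z0)]])-o+.5
        t=np.linspace(0,2*np.pi,20);hl=np.c_[x+7*np.cos(t),y+7*np.sin(t),np.full(20,z0+h)];H=proj(p,hl)-o+.5
        out=[]
        for q in(cv2.convexHull(P.astype(np.float32)).reshape(-1,2),P[:6],H):
            m=np.zeros((27*S,27*S),np.float32);cv2.fillPoly(m,[np.round(q*S*16).astype(np.int32)],1.,shift=4)
            out.append(cv2.GaussianBlur(cv2.resize(m,(27,27),interpolation=cv2.INTER_AREA),(0,0),.6).ravel())
        return out
    y=I.ravel()
    def cost(v,th):
        A=np.c_[np.array(ren(v[0],v[1],th)).T,np.ones(y.size)];b=np.linalg.lstsq(A,y,rcond=None)[0];return ((A@b-y)**2).mean()
    res=[]
    for th in range(0,60,10):
        r=minimize(cost,xy0,args=(th,),method="Nelder-Mead",options=dict(initial_simplex=np.array(xy0)+[[0,0],[4,0],[0,4]],maxiter=50))
        res.append((r.fun,*r.x))
    return np.array(res)
E
python3 - <<'E'
from meas import *
N=[(453,82),(542,93),(602,85),(549,-62),(541,15),(619,-62),(616,10)]
pt=get_image("top");ps=get_image("side")
for n in N:
    a=hexfit(pt,n);b=hexfit(ps,n);s=a[:,0]/a[:,0].min()+b[:,0]/b[:,0].min();i=s.argmin()
    print(n,"top",a[i,1:].round(1),"side",b[i,1:].round(1),"th",i*10,(a[:,0]/a[:,0].min()).round(2),(b[:,0]/b[:,0].min()).round(2))
for p in(pt,ps):
    h=cv2.cvtColor(p["img"],cv2.COLOR_RGB2HSV);c=proj(p,np.array([[478,258,137.]]))[0].astype(int)
    v=p["img"].max(2).astype(int)
    pl=proj(p,np.array([[485,-275,100.]]))[0].astype(int)
    red=((h[...,0]<6)|(h[...,0]>172))&(h[...,1]>150)&(h[...,2]>80);org=(h[...,0]>6)&(h[...,0]<20)&(h[...,1]>150)
    print(c,pl)
    def cen(m,c,r):
        y,x=np.nonzero(m);k=np.hypot(x-c[0],y-c[1])<r;return x[k].mean(),y[k].mean(),k.sum()
    q=cen(red,pl,25);print("plunger",q,atz(p,q,100))
    q=cen(org,c,35);print("orange",q,atz(p,q,136.5))
    q=cen(v<50,c,14);print("knob",q,atz(p,q,166.5),atz(p,q,152))
a=cv2.resize(pt["img"][255:325,95:185],None,fx=6,fy=6,interpolation=cv2.INTER_CUBIC);b=cv2.resize(ps["img"][140:215,160:230],None,fx=5.6,fy=5.6,interpolation=cv2.INTER_CUBIC)[:420,:]
cv2.imwrite("pics/bot1.png",cv2.cvtColor(np.hstack([a[:420,:420],b[:,:380]]),cv2.COLOR_RGB2BGR))
E
```

```text
(453, 82) top [457.7  79.7] side [459.6  86.6] th 30 [2.53 2.22 1.44 1.   1.43 2.16] [1. 1. 1. 1. 1. 1.]
(542, 93) top [539.1  92.7] side [541.7  98. ] th 20 [2.09 1.38 1.   1.44 2.12 2.41] [1.   1.54 1.54 1.54 1.01 1.01]
(602, 85) top [608.4  84.1] side [607.9  80.5] th 20 [2.14 1.41 1.   1.42 2.19 2.5 ] [1. 1. 1. 1. 1. 1.]
(549, -62) top [549.4 -59.5] side [549.2 -61.9] th 10 [1.32 1.   1.46 2.07 2.34 1.97] [1.03 1.   1.08 1.18 1.24 1.12]
(541, 15) top [538.5   9.7] side [538.4   7.1] th 40 [2.25 2.55 2.21 1.42 1.   1.48] [1.16 1.25 1.17 1.   1.02 1.04]
(619, -62) top [621.5 -65.3] side [621.4 -67.4] th 10 [1.04 1.   1.56 1.99 1.96 1.58] [1.   1.   1.01 1.02 1.02 1.01]
(616, 10) top [616.6  12. ] side [616.5   9.5] th 50 [1.47 2.19 2.48 2.08 1.39 1.  ] [1.01 1.02 1.02 1.03 1.02 1.  ]
[127 290] [423 300]
plunger (np.float64(422.08620689655174), np.float64(302.0431034482759), np.int64(232)) [ 482.66602765 -273.11430091  100.        ]
orange (np.float64(130.8048780487805), np.float64(287.86043360433604), np.int64(738)) [482.74668266 252.79662252 136.5       ]
knob (np.float64(123.57534246575342), np.float64(290.972602739726), np.int64(73)) [476.38015762 253.27317462 166.5       ] [476.60108876 258.82794763 152.        ]
[190 160] [270 314]
plunger (np.float64(269.96078431372547), np.float64(317.47712418300654), np.int64(153)) [ 481.35033955 -280.68785507  100.        ]
orange (np.float64(193.64039408866995), np.float64(162.8128078817734), np.int64(203)) [482.05741802 245.52100451 136.5       ]
knob (np.float64(190.10714285714286), np.float64(157.32142857142858), np.int64(28)) [472.18484162 235.61061863 166.5       ] [476.14880618 253.53312708 152.        ]
```

View pics/bot1.png

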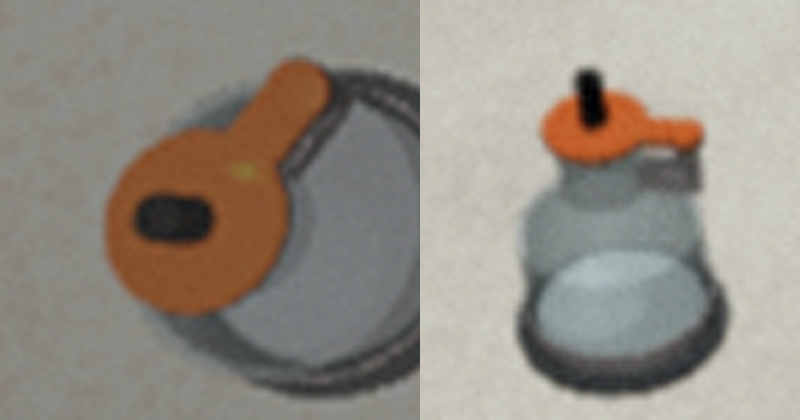

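```bash
python3 - <<'E'
from meas import *
pt=get_image("top");ps=get_image("side")
for p,d,k,l in((pt,(127.8,292),(95+150/6,255+217/6),(95+299/6,255+88/6)),(ps,(191.6,162.7),(160+168/5.6,140+76/5.6),(160+266/5.6,140+132/5.6))):
    print("disc",atz(p,d,136).round(1),"knobtop",atz(p,k,166.5).round(1),"lug",atz(p,l,136).round(1))
    # disc+lug fit: params cx,cy,phi (hinge dir), pivot at 46
    h=cv2.cvtColor(p["img"],cv2.COLOR_RGB2HSV);org=((h[...,0]>5)&(h[...,0]<20)&(h[...,1]>150)).astype(np.uint8)
    org=cv2.morphologyEx(org,cv2.MORPH_CLOSE,np.ones((9,9)))
    c=proj(p,np.array([[482,252,136.]]))[0].astype(int);m=np.zeros_like(org);m[c[1]-30:c[1]+30,c[0]-30:c[0]+30]=1;org*=m
    t=np.linspace(0,2*np.pi,60)
    def cost(v):
        S=4;M=np.zeros((420*S,560*S),np.uint8)
        cx,cy,f,w=v
        q=proj(p,np.c_[cx+27*np.cos(t),cy+27*np.sin(t),np.full(60,136.)])
        L=[(cx+a*46*np.cos(f)+w*np.cos(u),cy+a*46*np.sin(f)+w*np.sin(u),136.) for a in(0,1) for u in t]
        q2=cv2.convexHull(proj(p,np.array(L)).astype(np.float32)).reshape(-1,2)
        for z in(q,q2): cv2.fillPoly(M,[np.round((z+.5)*S*16).astype(np.int32)],1,shift=4)
        return np.abs(cv2.resize(M.astype(np.float32),(560,420),interpolation=cv2.INTER_AREA)-org).sum()
    r=minimize(cost,[482,258,-.8,9],method="Nelder-Mead",options=dict(initial_simplex=[[482,258,-.8,9],[487,258,-.8,9],[482,263,-.8,9],[482,258,-.5,9],[482,258,-.8,11]]))
    x=r.x;print("fit",x.round(2),r.fun,"hinge",x[0]+46*np.cos(x[2]),x[1]+46*np.sin(x[2]))
E
```

```text
disc [475.4 257.3 136. ] knobtop [475.8 259.2 166.5] lug [515.6 232.2 136. ]
fit [477.39 257.44  -0.56   8.59] 72.0 hinge 516.4738851678552 233.18548745526846
disc [477.2 248.9 136. ] knobtop [476.8 251.3 166.5] lug [516.1 227.2 136. ]
fit [475.43 251.78  -0.6   10.42] 26.0625 hinge 513.437900829578 225.8648218953661
```

carry_out:
  slide:
    - [0.055,0.032,0]
    - [0.108,0.064,0]
    - [0.162,0.096,0]
    - [0.215,0.127,0]
    - [0.268,0.159,0]
    - [0.3206,0.19,0]
    - [0.3206,0.19,0.04]
    - [0.3206,0.19,0.0856]
  roll: [0,0,0,0,0,0,0,0]
  claw: [0.085,0.085,0.085,0.085,0.085,0.085,0.085,0.085]

```text
clock: 2.6
position: [477.0, 254.2, 319.2]
ee_rot: [0.975, -0.221, 0.001, -0.002]
contact_force: [-0.2, 0.4, -0.3]
gripper_width: 85.2
grasp_force: 0.0
```

carry_out:
  slide:
    - [0,0,0]
    - [0,0,0]
    - [0,0,0]
    - [0,0,0]
  roll: [0,0,0,0]
  claw: [0.06,0.04,0.022,0.022]

```text
clock: 3.1
position: [476.4, 255.6, 320.6]
ee_rot: [0.976, -0.22, 0.001, -0.001]
contact_force: [-0.5, 0.9, -0.6]
gripper_width: 22.4
grasp_force: 0.0
```

```bash
python3 - <<'E'
from h import *
a=get_image("top")["img"][235:325,85:205];b=get_image("side")["img"][60:210,130:250]
a=cv2.resize(a,(480,360),interpolation=cv2.INTER_CUBIC);b=cv2.resize(b,(288,360),interpolation=cv2.INTER_CUBIC)
cv2.imwrite("pics/c2.png",cv2.cvtColor(np.hstack([a,b]),cv2.COLOR_RGB2BGR));print(read_state())
E
```

```text
{'clock': 3.2, 'joints': array([ 7.92409370e-01,  3.20735867e-01, -3.20749199e-01,  6.07558365e-05,
       -9.27667504e-01,  3.34866649e-01]), 'joint_vel': array([-0.00202857,  0.00607221, -0.00729133, -0.00110707,  0.00048537,
        0.00044557]), 'joint_efforts': array([ 1.30060664e-02, -3.34140766e+01,  1.63204658e+01,  3.62192944e+00,
        3.93509268e-03,  4.42929704e-06]), 'position': array([476.26694883, 255.39141243, 320.00093387]), 'ee_rot': array([ 9.75515493e-01, -2.19929187e-01,  4.54871062e-04, -6.84958005e-04]), 'contact_force': array([-0.42114325,  0.62147127,  0.00076167]), 'wrist_torque': array([-0.03411484,  0.02089042, -0.05128821]), 'grasp_force': 0.0, 'gripper_width': 21.960708028264495}
```

View pics/c2.png

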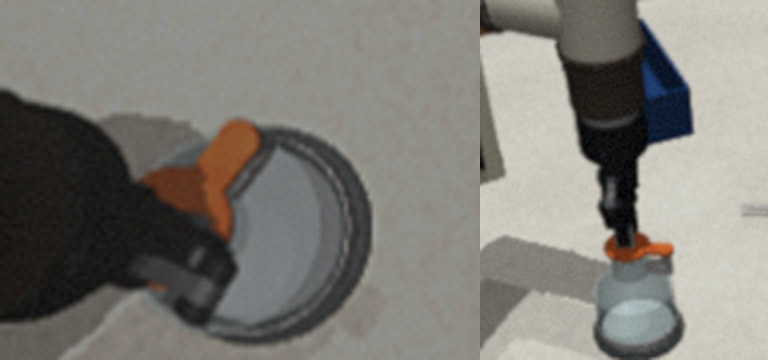

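```bash
python3 - <<'E'
import numpy as np
tx=np.array([.903,-.43]);ty=np.array([-.43,-.903]);v=np.array([476-514.5,255-230])
for i in range(1,10):
    d=np.radians(96/9*i);r=np.array([v[0]*np.cos(d)-v[1]*np.sin(d),v[0]*np.sin(d)+v[1]*np.cos(d)])-v
    print(i,round(-96/9*i,1),np.round([r@tx/1000,r@ty/1000],4),(r+[476,255]).round(1))
E
```

```text
1 -10.7 [-0.0003  0.0085] [472.  247.4]
2 -21.3 [0.0009 0.017 ] [469.5 239.3]
3 -32.0 [0.0037 0.025 ] [468.6 230.8]
4 -42.7 [0.008  0.0324] [469.2 222.3]
5 -53.3 [0.0135 0.0389] [471.5 214. ]
6 -64.0 [0.0202 0.0443] [475.2 206.4]
7 -74.7 [0.0277 0.0483] [480.2 199.5]
8 -85.3 [0.0358 0.0509] [486.5 193.7]
9 -96.0 [0.0443 0.0519] [493.7 189.1]
```

carry_out:
  slide:
    - [-0.0003,0.0085,0]
    - [0.0009,0.017,0]
    - [0.0037,0.025,0]
    - [0.008,0.0324,0]
    - [0.0135,0.0389,0]
    - [0.0202,0.0443,0]
    - [0.0277,0.0483,0]
    - [0.0358,0.0509,0]
  roll: [-10.6,-21.3,-32,-42.7,-53.3,-64,-74.7,-85.3]
  claw: [0.022,0.022,0.022,0.022,0.022,0.022,0.022,0.022]

```text
clock: 4.2
position: [486.9, 193.9, 319.6]
ee_rot: [0.865, 0.502, 0.001, -0.0]
contact_force: [-0.5, 1.7, 0.2]
gripper_width: 22.4
grasp_force: 0.5
```

carry_out:
  slide:
    - [-0.0003,0.0085,0]
    - [-0.0003,0.0085,0]
    - [-0.0003,0.0085,0]
    - [-0.0003,0.0085,0]
    - [-0.0003,0.0085,-0.05]
    - [-0.0003,0.0085,-0.1]
  roll: [-10.7,-10.7,-10.7,-10.7,-10.7,-10.7]
  claw: [0.022,0.022,0.045,0.045,0.045,0.045]

```text
clock: 4.95
position: [493.7, 189.5, 420.0]
ee_rot: [0.816, 0.577, -0.001, 0.0]
contact_force: [0.7, 1.0, 0.5]
gripper_width: 45.3
grasp_force: 0.0
```

```bash
python3 - <<'E'
from h import *
s=read_state();print(s["position"],s["contact_force"],s["joints"].round(2));print(R.from_quat(s["ee_rot"]).as_matrix().round(3))
a=get_image("top");b=get_image("side")
for p in(a,b):
    for t,z in(("bottle_mouth",130),("cover_knob",166.5),("cover_hinge",130)):
        for r in place_of(p,t)[:2]: print(t,round(r["conf"],2),np.round(r["at"],1),atz(p,r["at"],z).round(1))
a=cv2.resize(a["img"][235:325,85:205],(480,360),interpolation=cv2.INTER_CUBIC);b=cv2.resize(b["img"][120:220,150:230],(288,360),interpolation=cv2.INTER_CUBIC)
cv2.imwrite("pics/c3.png",cv2.cvtColor(np.hstack([a,b]),cv2.COLOR_RGB2BGR))
E
```

```text
[493.74057175 189.45405548 419.96519131] [0.74526656 0.99206762 0.45753328] [ 0.67  0.21 -0.2   0.   -1.16  2.13]
[[ 0.333  0.943 -0.001]
 [ 0.943 -0.333 -0.001]
 [-0.002 -0.001 -1.   ]]
bottle_mouth 0.86 [126.7 288.6] [481.3 262.3 130. ]
cover_knob 0.75 [159.6 284.4] [489.9 193.9 166.5]
cover_hinge 0.87 [144.8 271. ] [513.7 234.  130. ]
cover_hinge 0.2 [352.  183.2] [ 696.1 -138.5  130. ]
bottle_mouth 0.89 [192.9 163.3] [481.3 252.2 130. ]
bottle_mouth 0.45 [272.5 238. ] [569.7 -94.5 130. ]
cover_knob 0.55 [202.4 162.9] [495.1 199.3 166.5]
cover_hinge 0.61 [307.8 199.9] [706.  -10.3 130. ]
cover_hinge 0.52 [205.9 165.9] [510.7 226.5 130. ]
```

View pics/c3.png

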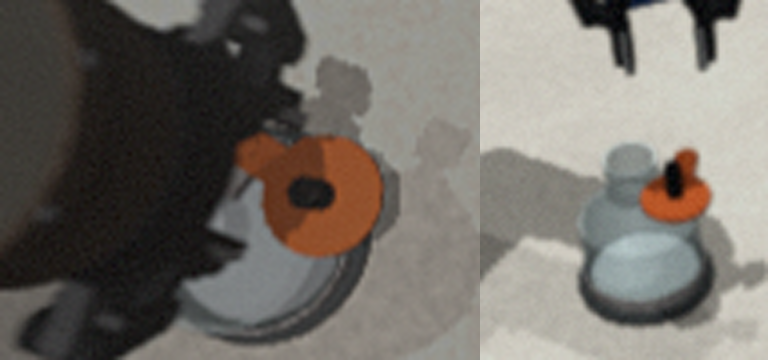

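carry_out:
  slide:
    - [-0.03,0.001,0]
    - [-0.06,0.002,0]
    - [-0.09,0.003,0]
    - [-0.1163,0.0029,0]
    - [-0.1163,0.0029,0.02]
    - [-0.1163,0.0029,0.04]
    - [-0.1163,0.0029,0.06]
    - [-0.1163,0.0029,0.062]
  roll: [10.6,21.2,31.8,42.4,53,63.6,74.2,84.8]
  claw: [0.05,0.05,0.05,0.05,0.05,0.05,0.05,0.05]

```text
clock: 6.35
position: [457.4, 78.4, 354.6]
ee_rot: [0.992, -0.127, -0.002, 0.002]
contact_force: [0.4, 0.8, 0.3]
gripper_width: 49.7
grasp_force: 0.0
```

carry_out:
  slide:
    - [0,0,0]
    - [0,0,0]
    - [0,0,0]
    - [0,0,0]
    - [0,0,0]
    - [0,0,0]
  roll: [10.6,21.2,31.8,42.4,45.8,45.8]
  claw: [0.05,0.05,0.05,0.05,0.05,0.05]

```text
clock: 7.1
position: [457.9, 78.6, 356.3]
ee_rot: [0.866, -0.5, -0.001, 0.001]
contact_force: [0.4, -0.2, 0.4]
gripper_width: 50.1
grasp_force: 0.0
```

```bash
cat >> h.py <<'E'
def pose():
    s=read_state();m=R.from_quat(s["ee_rot"]).as_matrix();return s["position"],np.degrees(np.arctan2(m[1,1],m[0,1]))%360
def go(P,psi,tx,ty,tz,tpsi):
    a=np.radians(psi);y=np.array([np.cos(a),np.sin(a)]);x=np.array([-y[1],y[0]]);d=np.array([tx,ty])-P[:2]
    return np.round([d@x/1000,d@y/1000,(P[2]-tz)/1000],4),round((psi-tpsi+180)%360-180,1)
E
python3 - <<'E'
from meas import *
s=read_state();print(pose(),s["joints"].round(2),s["gripper_width"])
a=get_image("top");b=get_image("side")
print("n1",go(*pose(),457.7,78.5,180,210))
for p in(a,b):
    for r in place_of(p,"bottle_mouth")[:1]: print(round(r["conf"],2),np.round(r["at"],1),atz(p,r["at"],130).round(1))
for p in(a,b):
    t=np.linspace(0,2*np.pi,8)
    for z,r,c in((130,22,(481,257)),(0,56,(481,257))):print(z,proj(p,np.array([[*c,z]])).round(1),np.ptp(proj(p,np.c_[481+r*np.cos(t),257+r*np.sin(t),t*0+z]),axis=0).round(1))
A=cv2.resize(a["img"][250:330,100:190],(450,400),interpolation=cv2.INTER_CUBIC);B=cv2.resize(b["img"][135:215,160:230],(350,400),interpolation=cv2.INTER_CUBIC)
cv2.imwrite("pics/c4.png",cv2.cvtColor(cv2.convertScaleAbs(np.hstack([A,B]),alpha=1.4),cv2.COLOR_RGB2BGR))
E
```

```text
(array([457.89102807,  78.63994743, 356.267518  ]), np.float64(210.00762530531946)) [ 0.52  0.16 -0.44 -0.   -0.97  0.  ] 50.12114658506288
n1 (array([0.    , 0.0003, 0.1766]), np.float64(0.0))
0.87 [192.3 162.6] [480.7 255.8 130. ]
130 [[129.6 288.9]] [24.1 24.1]
0 [[152.2 291.2]] [52. 52.]
130 [[192.3 162.3]] [15.3  9.8]
0 [[197.  196.5]] [36.7 25.3]
```

View pics/c4.png

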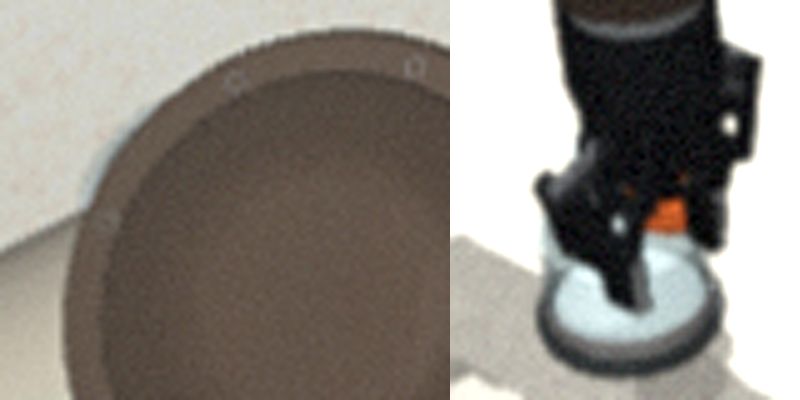

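carry_out:
  slide:
    - [0,0,0.06]
    - [0,0,0.12]
    - [0,0,0.16]
    - [0,0,0.1764]
    - [0,0,0.1764]
    - [0,0,0.1764]
    - [0,0,0.1764]
    - [0,0,0.1764]
  roll: [0,0,0,0,0,0,0,0]
  claw: [0.05,0.05,0.05,0.05,0.03,0.018,0.018,0.018]

```text
clock: 8.3
position: [458.2, 78.8, 181.5]
ee_rot: [0.866, -0.5, 0.0, -0.001]
contact_force: [0.2, -0.5, -1.2]
gripper_width: 22.4
grasp_force: 59.1
```

carry_out:
  slide:
    - [0,0,0]
    - [0,0,-0.05]
    - [0,0,-0.1]
    - [0,0,-0.15]
    - [0,0,-0.1764]
    - [0.05,0,-0.1764]
    - [0.1,0,-0.1764]
    - [0.14,0,-0.1764]
  roll: [0,0,0,0,0,0,0,0]
  claw: [0.018,0.018,0.018,0.018,0.018,0.018,0.018,0.018]

```text
clock: 9.3
position: [528.4, -44.0, 357.3]
ee_rot: [0.866, -0.5, 0.0, -0.0]
contact_force: [0.7, 0.7, -1.1]
gripper_width: 21.7
grasp_force: 59.2
```

```bash
python3 - <<'E'
from meas import *
s=read_state();print(pose(),s["gripper_width"],s["grasp_force"])
a=get_image("top");b=get_image("side")
for p in(a,b):
    for r in place_of(p,"bottle_mouth")[:1]: print(round(r["conf"],2),np.round(r["at"],1),atz(p,r["at"],130).round(1))
    print("go",go(*pose(),481,257,357,210))
A=cv2.resize(a["img"][250:330,100:190],(450,400),interpolation=cv2.INTER_CUBIC);B=cv2.resize(b["img"][135:215,160:230],(350,400),interpolation=cv2.INTER_CUBIC)
cv2.imwrite("pics/c5.png",cv2.cvtColor(cv2.convertScaleAbs(np.hstack([A,B]),alpha=1.4),cv2.COLOR_RGB2BGR))
E
```

```text
(array([528.38788264, -44.04457843, 357.28192895]), np.float64(209.95064934492171)) 21.720066252560688 59.22434044070542
go (array([-0.2847, -0.1085, -0.0004]), np.float64(-0.2))
0.95 [194.4 163.8] [484.5 248.4 130. ]
go (array([-0.2837, -0.1089, -0.0003]), np.float64(-0.1))
```

View pics/c5.png

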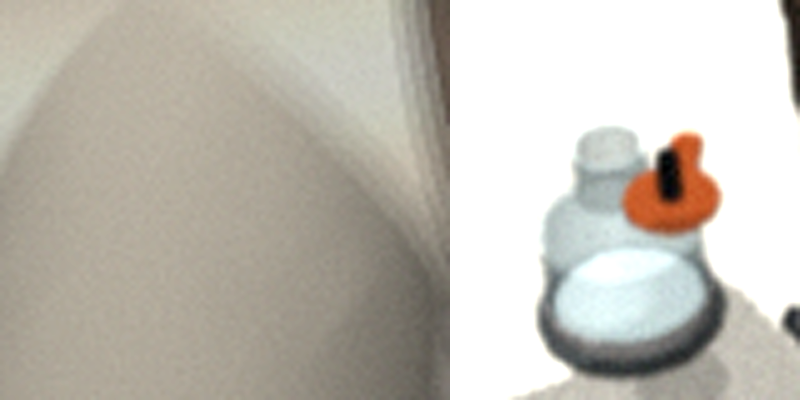

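```bash
python3 - <<'E'
from meas import *
pt=get_image("top");ps=get_image("side")
t=np.linspace(0,2*np.pi,181)[:-1]
def fit(p,img,r,z,xy,good):
    g=cv2.GaussianBlur(cv2.cvtColor(img,cv2.COLOR_RGB2GRAY),(0,0),.7).astype(np.float32)
    def prof(c,rr):
        q=proj(p,np.c_[c[0]+rr*np.cos(t),c[1]+rr*np.sin(t),np.full(len(t),z)]).astype(np.float32)
        return cv2.remap(g,q[:,:1],q[:,1:],cv2.INTER_CUBIC).ravel()
    E=lambda c:-np.abs(np.clip((prof(c,r+2)-prof(c,r-2)),-60,60))[good].mean() if r<30 else -(np.clip(prof(c,r+2)-prof(c,r-2),-60,60))[good].mean()
    best=min((E((x,y)),x,y) for x in np.arange(xy[0]-10,xy[0]+11,1) for y in np.arange(xy[1]-12,xy[1]+12,1));return best
L=lambda n:cv2.cvtColor(cv2.imread(f"pics/{n}.png"),cv2.COLOR_BGR2RGB)
a=np.degrees(t)
# top camera sees foot except where body/cover lean outwards (+y side)
print("top foot",fit(pt,L("top0"),56,8,(481,257),(a>200)|(a<30)))
# side camera at -y: sees front (-y) half
print("side foot z0",fit(ps,ps["img"],56,0,(481,257),(a>190)&(a<350)))
print("side0 foot z0",fit(ps,L("side0"),56,0,(481,257),(a>190)&(a<350)))
print("side rim",fit(ps,ps["img"],22,130,(481,257),(a<360)))
q=(191.6,164.8);print(atz(ps,q,130))
# knob/cover disc now
h=cv2.cvtColor(ps["img"],cv2.COLOR_RGB2HSV)
E
```

```text
top foot (np.float32(-53.21789), np.int64(477), np.int64(258))
side foot z0 (np.float32(-41.383293), np.int64(477), np.int64(257))
side0 foot z0 (np.float32(-57.489037), np.int64(477), np.int64(257))
side rim (np.float32(-17.855707), np.int64(479), np.int64(248))
[476.03134328 247.44301616 130.        ]
```

carry_out:
  slide:
    - [-0.045,-0.017,0]
    - [-0.09,-0.034,0]
    - [-0.135,-0.051,0]
    - [-0.18,-0.068,0]
    - [-0.225,-0.085,0]
    - [-0.26,-0.098,0]
    - [-0.2845,-0.1063,0]
    - [-0.2845,-0.1063,0.02]
  roll: [0,0,0,0,0,0,0,0]
  claw: [0.018,0.018,0.018,0.018,0.018,0.018,0.018,0.018]

```text
clock: 10.6
position: [477.0, 259.9, 338.6]
ee_rot: [0.867, -0.498, 0.001, -0.002]
contact_force: [-0.1, -0.6, -0.5]
gripper_width: 21.9
grasp_force: 59.2
```

carry_out:
  slide:
    - [0,0,0.01]
    - [0,0,0.019]
    - [0,0,0.019]
  roll: [0,0,0]
  claw: [0.018,0.018,0.018]

```text
clock: 10.98
position: [477.7, 256.7, 317.6]
ee_rot: [0.866, -0.5, -0.0, 0.001]
contact_force: [-0.3, 0.3, -0.8]
gripper_width: 21.9
grasp_force: 59.2
```

```bash
python3 - <<'E'
from meas import *
s=read_state();print(pose(),s["gripper_width"],s["grasp_force"])
b=get_image("side");P=pose()[0]
print(proj(b,np.array([[P[0],P[1],z] for z in(130,140,154)])).round(1))
B=cv2.resize(b["img"][120:200,155:245],None,fx=7,fy=7,interpolation=cv2.INTER_CUBIC)
cv2.imwrite("pics/c6.png",cv2.cvtColor(B,cv2.COLOR_RGB2BGR))
E
```

```text
(array([477.74412732, 256.70215575, 317.62839009]), np.float64(209.9630044503199)) 21.906362402621586 59.22372437082231
[[191.3 162.6]
 [190.9 159.9]
 [190.3 155.9]]
```

View pics/c6.png

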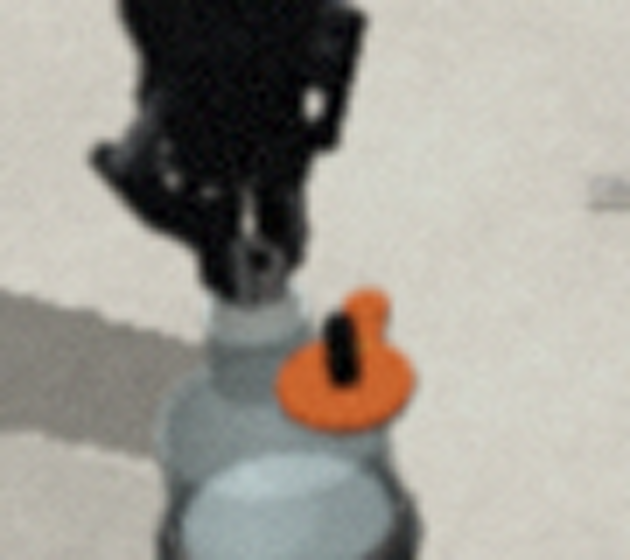

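carry_out:
  slide:
    - [0.0024,0.0022,0.004]
    - [0.0024,0.0022,0.007]
    - [0.0024,0.0022,0.009]
    - [0.0024,0.0022,0.0105]
    - [0.0024,0.0022,0.0105]
  roll: [0,0,0,0,0]
  claw: [0.018,0.018,0.018,0.018,0.018]

```text
clock: 11.65
position: [477.2, 253.8, 307.5]
ee_rot: [0.866, -0.5, -0.0, 0.0]
contact_force: [-0.8, 0.1, -0.1]
gripper_width: 21.8
grasp_force: 59.2
```

carry_out:
  slide:
    - [0,0,0.0015]
    - [0,0,0.003]
    - [0,0,0.003]
  roll: [0,0,0]
  claw: [0.018,0.018,0.018]

```text
clock: 12.02
position: [477.2, 253.8, 304.5]
ee_rot: [0.866, -0.5, -0.0, -0.0]
contact_force: [0.5, 0.4, -0.6]
gripper_width: 21.9
grasp_force: 59.2
```

```bash
python3 - <<'E'
from meas import *
s=read_state();print(pose(),s["gripper_width"],s["grasp_force"],s["contact_force"],s["wrist_torque"])
E
```

```text
(array([477.18736989, 253.84617419, 304.51174679]), np.float64(209.97444517511818)) 21.852957298319133 59.208043199032545 [ 0.52309066  0.42364849 -0.64526906] [0.11918039 0.02793477 0.02289389]
```

carry_out:
  slide:
    - [0.0015,0,0]
    - [0.003,0,0]
    - [0.003,0,0]
  roll: [0,0,0]
  claw: [0.018,0.018,0.018]

```text
clock: 12.4
position: [477.9, 252.5, 304.6]
ee_rot: [0.866, -0.5, -0.001, -0.001]
contact_force: [-6.3, 7.6, 0.3]
gripper_width: 22.1
grasp_force: 59.3
```

carry_out:
  slide:
    - [-0.003,0,0]
    - [-0.0045,0,0]
    - [-0.006,0,0]
    - [-0.006,0,0]
  roll: [0,0,0,0]
  claw: [0.018,0.018,0.018,0.018]

```text
clock: 12.9
position: [475.8, 256.2, 304.6]
ee_rot: [0.866, -0.5, 0.0, 0.0]
contact_force: [-0.1, 0.7, -0.6]
gripper_width: 21.7
grasp_force: 59.2
```

carry_out:
  slide:
    - [0.003,0,0]
    - [0.003,0.0015,0]
    - [0.003,0.003,0]
    - [0.003,0.003,0]
  roll: [0,0,0,0]
  claw: [0.018,0.018,0.018,0.018]

```text
clock: 13.4
position: [475.1, 252.7, 305.0]
ee_rot: [0.866, -0.5, 0.001, -0.001]
contact_force: [2.8, 2.1, -1.6]
gripper_width: 21.9
grasp_force: 59.1
```

carry_out:
  slide:
    - [0,-0.003,0]
    - [0,-0.0045,0]
    - [0,-0.006,0]
    - [0,-0.006,0]
  roll: [0,0,0,0]
  claw: [0.018,0.018,0.018,0.018]

```text
clock: 13.9
position: [479.8, 255.2, 304.4]
ee_rot: [0.866, -0.5, -0.0, 0.0]
contact_force: [-0.9, 0.9, -0.5]
gripper_width: 21.8
grasp_force: 59.3
```

carry_out:
  slide:
    - [-0.0024,0.0009,0]
    - [-0.0024,0.0009,0]
    - [-0.0024,0.0009,0]
    - [-0.0024,0.0009,0]
    - [-0.0024,0.0009,0]
    - [-0.0024,0.0009,-0.025]
    - [-0.0024,0.0009,-0.053]
    - [-0.0024,0.0009,-0.053]
  roll: [0,0,0,0,0,0,0,0]
  claw: [0.018,0.03,0.042,0.042,0.042,0.042,0.042,0.042]

```text
clock: 14.9
position: [478.3, 257.3, 359.9]
ee_rot: [0.866, -0.5, 0.001, -0.003]
contact_force: [-0.2, -0.4, 0.1]
gripper_width: 42.1
grasp_force: 0.0
```

```bash
cat > nxt.py <<'E'
import sys
from meas import *
x,y,th=map(float,sys.argv[1:4])
P,psi=pose();s=read_state();print("pose",P.round(1),round(psi,1),s["gripper_width"].round(1))
p=get_image("top");a=hexfit(p,(x,y));i=a[:,0].argmin();f=a[i,0]
print("top fit",a[i,1:].round(1),"th",i*10,(a[:,0]/f).round(2),round(f,1))
X,Y=a[i,1],a[i,2]-1.2
print("to nut",go(P,psi,X,Y,180,th+180)); print("back (psi of nut)",go(np.array([X,Y,180]),th+180,477.8,256.9,357,210))
for r in place_of(p,"nut1")[:9]:
    if r["conf"]>.3: print(atz(p,r["at"],3).round(0)[:2],end=" ")
if len(sys.argv)>4:
    b=get_image("side")["img"]
    A=cv2.resize(p["img"][190:340,200:340],(420,450),interpolation=cv2.INTER_CUBIC);B=cv2.resize(b[120:220,150:234],(378,450),interpolation=cv2.INTER_CUBIC)
    cv2.imwrite(f"pics/{sys.argv[4]}.png",cv2.cvtColor(np.hstack([A,B]),cv2.COLOR_RGB2BGR))
E
python3 nxt.py 539 92.7 20 d1
```

```text
Traceback (most recent call last):
  File "nxt.py", line 4, in <module>
    P,psi=pose();s=read_state();print("pose",P.round(1),round(psi,1),s["gripper_width"].round(1))
                                                                     ^^^^^^^^^^^^^^^^^^^^^^^^
AttributeError: 'float' object has no attribute 'round'
```

```bash
sed -i 's/s\["gripper_width"\].round(1)/round(s["gripper_width"],1)/; s/^P,psi=pose/get_image("side");get_image("top");P,psi=pose/' nxt.py; python3 nxt.py 539 92.7 20 d1
```

```text
pose [477.6 256.7 357.3] 210.0 42.1
top fit [539.   92.7] th 20 [2.05 1.36 1.   1.45 2.07 2.37] 33.0
to nut (array([0.1738, 0.0292, 0.1773]), np.float64(10.0))
back (psi of nut) (array([-0.1763,  0.001 , -0.177 ]), -10.0)
[552. -63.] [612.  11.] [607.  85.] [590. -36.] [537.  88.] [543.  14.]
```

View pics/d1.png

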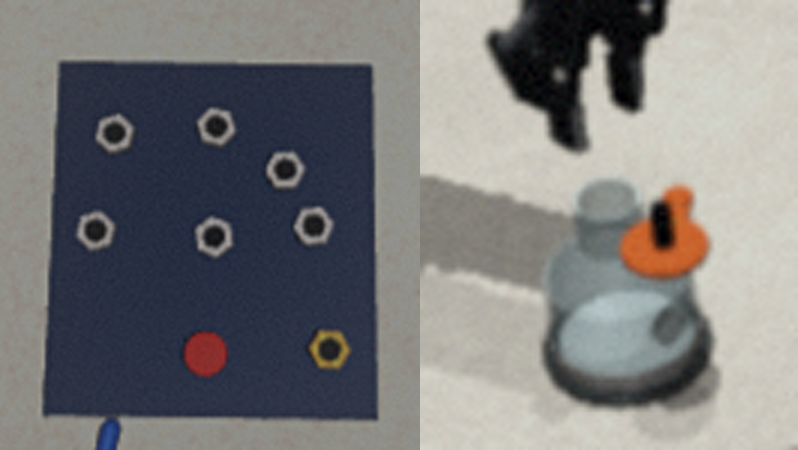

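carry_out:
  slide:
    - [0.045,0.0075,0]
    - [0.09,0.015,0]
    - [0.135,0.0225,0]
    - [0.1738,0.0292,0]
    - [0.1738,0.0292,0.06]
    - [0.1738,0.0292,0.12]
    - [0.1738,0.0292,0.165]
    - [0.1738,0.0292,0.1773]
  roll: [5,10,10,10,10,10,10,10]
  claw: [0.05,0.05,0.05,0.05,0.05,0.05,0.05,0.05]

```text
clock: 16.15
position: [538.2, 91.1, 176.9]
ee_rot: [0.819, -0.574, -0.002, 0.003]
contact_force: [0.0, -0.1, 0.6]
gripper_width: 50.1
grasp_force: 0.0
```

carry_out:
  slide:
    - [0,0,0]
    - [0,0,0]
    - [0,0,0]
    - [0,0,0]
    - [0,0,-0.05]
    - [0,0,-0.11]
    - [0,0,-0.16]
    - [0,0,-0.177]
  roll: [0,0,0,0,0,0,0,0]
  claw: [0.03,0.018,0.018,0.018,0.018,0.018,0.018,0.018]

```text
clock: 17.15
position: [539.6, 91.8, 361.9]
ee_rot: [0.819, -0.574, 0.002, -0.003]
contact_force: [0.5, 0.4, -1.4]
gripper_width: 21.9
grasp_force: 59.6
```

carry_out:
  slide:
    - [-0.045,0,0]
    - [-0.09,0.0005,0]
    - [-0.135,0.001,0]
    - [-0.1763,0.001,0]
    - [-0.1763,0.001,0]
    - [-0.1763,0.001,0.025]
    - [-0.1763,0.001,0.045]
    - [-0.1763,0.001,0.0525]
  roll: [-5,-10,-10,-10,-10,-10,-10,-10]
  claw: [0.018,0.018,0.018,0.018,0.018,0.018,0.018,0.018]

```text
clock: 18.15
position: [478.1, 256.2, 303.9]
ee_rot: [0.866, -0.501, -0.0, 0.001]
contact_force: [0.1, 0.1, -0.3]
gripper_width: 21.9
grasp_force: 59.6
```

carry_out:
  slide:
    - [0,0,0]
    - [0,0,0]
    - [0,0,0]
    - [0,0,0]
    - [0,0,-0.025]
    - [0,0,-0.0525]
    - [0,0,-0.0525]
  roll: [0,0,0,0,0,0,0]
  claw: [0.018,0.03,0.042,0.042,0.042,0.042,0.042]

```text
clock: 19.02
position: [478.6, 257.5, 359.8]
ee_rot: [0.866, -0.5, 0.001, -0.003]
contact_force: [0.2, 0.3, -0.1]
gripper_width: 42.2
grasp_force: 0.0
```

```bash
python3 nxt.py 608 84 20
```

```text
pose [477.9 257.  357.1] 210.0 42.3
top fit [608.5  84.2] th 20 [2.18 1.43 1.   1.45 2.24 2.56] 30.7
to nut (array([ 0.2159, -0.0262,  0.1771]), np.float64(10.0))
back (psi of nut) (array([-0.2081,  0.0633, -0.177 ]), -10.0)
[535.  11.] [603.  85.] [591. -44.] [608.  10.] [551. -67.]
```

carry_out:
  slide:
    - [0.05,-0.006,0]
    - [0.1,-0.012,0]
    - [0.15,-0.018,0]
    - [0.19,-0.023,0]
    - [0.2159,-0.0262,0.03]
    - [0.2159,-0.0262,0.09]
    - [0.2159,-0.0262,0.145]
    - [0.2159,-0.0262,0.1771]
  roll: [5,10,10,10,10,10,10,10]
  claw: [0.05,0.05,0.05,0.05,0.05,0.05,0.05,0.05]

```text
clock: 20.23
position: [607.4, 82.4, 175.9]
ee_rot: [0.819, -0.574, -0.002, 0.003]
contact_force: [0.4, 0.0, 0.3]
gripper_width: 49.7
grasp_force: 0.0
```

carry_out:
  slide:
    - [0,0,0]
    - [0,0,0]
    - [0,0,0]
    - [0,0,0]
    - [0,0,-0.05]
    - [0,0,-0.11]
    - [0,0,-0.16]
    - [0,0,-0.177]
  roll: [0,0,0,0,0,0,0,0]
  claw: [0.04,0.018,0.018,0.018,0.018,0.018,0.018,0.018]

```text
clock: 21.22
position: [608.9, 83.2, 361.7]
ee_rot: [0.819, -0.574, 0.002, -0.003]
contact_force: [-0.2, -0.5, 0.5]
gripper_width: 22.0
grasp_force: 59.6
```

carry_out:
  slide:
    - [-0.05,0.015,0]
    - [-0.1,0.03,0]
    - [-0.15,0.046,0]
    - [-0.19,0.058,0]
    - [-0.2081,0.0633,0]
    - [-0.2081,0.0633,0]
    - [-0.2081,0.0633,0.025]
    - [-0.2081,0.0633,0.04]
  roll: [-5,-10,-10,-10,-10,-10,-10,-10]
  claw: [0.018,0.018,0.018,0.018,0.018,0.018,0.018,0.018]

```text
clock: 22.22
position: [478.5, 256.1, 315.8]
ee_rot: [0.865, -0.501, -0.0, 0.001]
contact_force: [0.7, -0.9, -0.6]
gripper_width: 21.7
grasp_force: 59.6
```

carry_out:
  slide:
    - [0,0,0.008]
    - [0,0,0.0125]
    - [0,0,0.0125]
    - [0,0,0.0125]
    - [0,0,0.0125]
    - [0,0,0.0125]
    - [0,0,-0.02]
    - [0,0,-0.04]
  roll: [0,0,0,0,0,0,0,0]
  claw: [0.018,0.018,0.018,0.03,0.042,0.042,0.042,0.042]

```text
clock: 23.22
position: [478.3, 257.3, 358.7]
ee_rot: [0.866, -0.5, 0.0, -0.001]
contact_force: [-0.0, -0.1, -0.3]
gripper_width: 41.8
grasp_force: 0.0
```

```bash
python3 nxt.py 616.6 12 50 d2
```

```text
pose [478.6 257.5 359.8] 210.0 42.1
top fit [616.6  12. ] th 50 [1.45 2.13 2.43 2.11 1.38 1.  ] 36.0
to nut (array([0.2826, 0.0039, 0.1798]), np.float64(-20.0))
back (psi of nut) (array([-0.2645, -0.0993, -0.177 ]), 20.0)
[589. -36.] [537.  18.] [612.  13.] [554. -66.] [479. 277.]
```

View pics/d2.png

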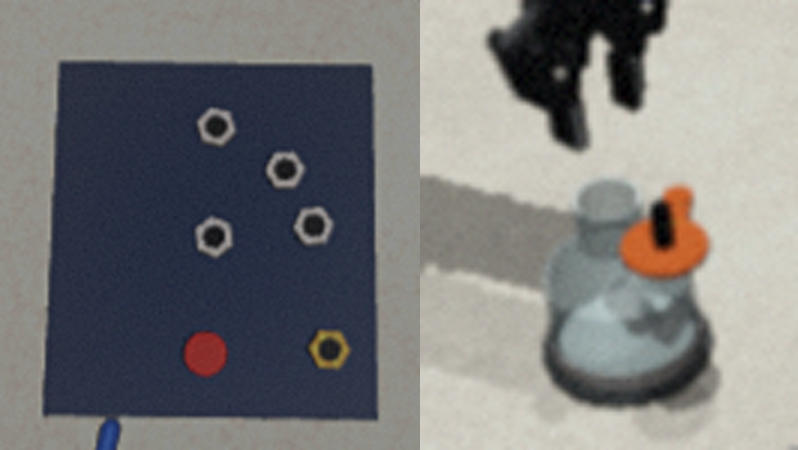

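carry_out:
  slide:
    - [0.05,0.0006,0]
    - [0.1,0.0012,0]
    - [0.15,0.0018,0]
    - [0.2,0.0024,0]
    - [0.25,0.003,0]
    - [0.2825,0.0031,0]
    - [0.2825,0.0031,0.06]
    - [0.2825,0.0031,0.12]
  roll: [-5,-10,-15,-20,-20,-20,-20,-20]
  claw: [0.05,0.05,0.05,0.05,0.05,0.05,0.05,0.05]

```text
clock: 24.48
position: [616.3, 10.0, 235.0]
ee_rot: [0.939, -0.343, -0.0, -0.0]
contact_force: [0.5, 1.0, -0.7]
gripper_width: 49.9
grasp_force: 0.0
```

carry_out:
  slide:
    - [0,0,0.04]
    - [0,0,0.0571]
    - [0,0,0.0571]
    - [0,0,0.0571]
    - [0,0,0.0571]
    - [0,0,0.0571]
    - [0,0,0]
    - [0,0,-0.06]
  roll: [0,0,0,0,0,0,0,0]
  claw: [0.05,0.05,0.03,0.018,0.018,0.018,0.018,0.018]

```text
clock: 25.48
position: [616.4, 10.8, 298.3]
ee_rot: [0.94, -0.342, -0.001, 0.001]
contact_force: [1.5, 0.8, 0.5]
gripper_width: 21.7
grasp_force: 60.0
```

carry_out:
  slide:
    - [0,0,-0.06]
    - [-0.045,-0.017,-0.12]
    - [-0.09,-0.034,-0.12]
    - [-0.135,-0.051,-0.12]
    - [-0.18,-0.068,-0.12]
    - [-0.225,-0.085,-0.12]
    - [-0.2645,-0.0993,-0.12]
    - [-0.2645,-0.0993,-0.12]
  roll: [0,5,10,15,20,20,20,20]
  claw: [0.018,0.018,0.018,0.018,0.018,0.018,0.018,0.018]

```text
clock: 26.48
position: [476.5, 258.8, 417.9]
ee_rot: [0.867, -0.498, 0.0, -0.001]
contact_force: [0.0, -0.2, -0.0]
gripper_width: 21.6
grasp_force: 60.0
```

carry_out:
  slide:
    - [0,0,0.025]
    - [0,0,0.045]
    - [0,0,0.0525]
    - [0,0,0.0525]
  roll: [0,0,0,0]
  claw: [0.018,0.018,0.018,0.018]

```text
clock: 26.98
position: [478.2, 256.6, 364.8]
ee_rot: [0.866, -0.5, 0.0, 0.0]
contact_force: [-0.4, 0.9, -0.4]
gripper_width: 21.9
grasp_force: 60.0
```

carry_out:
  slide:
    - [0,0,0.03]
    - [0,0,0.05]
    - [0,0,0.06]
    - [0,0,0.06]
  roll: [0,0,0,0]
  claw: [0.018,0.018,0.018,0.018]

```text
clock: 27.48
position: [478.3, 257.1, 305.1]
ee_rot: [0.866, -0.5, 0.0, -0.0]
contact_force: [-0.2, 0.0, 0.3]
gripper_width: 21.7
grasp_force: 60.0
```

carry_out:
  slide:
    - [0,0,0]
    - [0,0,0]
    - [0,0,0]
    - [0,0,-0.025]
    - [0,0,-0.0525]
    - [0,0,-0.0525]
    - [0,0,-0.0525]
  roll: [0,0,0,0,0,0,0]
  claw: [0.03,0.042,0.042,0.042,0.042,0.042,0.042]

```text
clock: 28.35
position: [477.6, 256.8, 356.7]
ee_rot: [0.866, -0.5, -0.0, 0.0]
contact_force: [-0.5, -0.1, -0.7]
gripper_width: 41.9
grasp_force: 0.0
```

```bash
python3 nxt.py 538.5 9.7 40
```

```text
pose [477.7 256.8 356.1] 210.0 41.8
top fit [538.5   9.7] th 40 [2.19 2.53 2.22 1.43 1.   1.45] 37.6
to nut (array([0.2455, 0.0713, 0.1761]), np.float64(-10.0))
back (psi of nut) (array([-0.2293, -0.1131, -0.177 ]), 10.0)
[545. -66.] [536.  12.] [456. 292.]
```

carry_out:
  slide:
    - [0.045,0.013,0]
    - [0.09,0.026,0]
    - [0.135,0.039,0]
    - [0.18,0.052,0]
    - [0.225,0.065,0]
    - [0.2455,0.0713,0]
    - [0.2455,0.0713,0.06]
    - [0.2455,0.0713,0.12]
  roll: [-5,-10,-10,-10,-10,-10,-10,-10]
  claw: [0.05,0.05,0.05,0.05,0.05,0.05,0.05,0.05]

```text
clock: 29.55
position: [538.9, 8.2, 236.2]
ee_rot: [0.906, -0.423, 0.001, -0.001]
contact_force: [1.1, 0.6, -0.6]
gripper_width: 49.9
grasp_force: 0.0
```

carry_out:
  slide:
    - [0,0,0.04]
    - [0,0,0.0561]
    - [0,0,0.0561]
    - [0,0,0.0561]
    - [0,0,0.0561]
    - [0,0,0.0561]
    - [0,0,0]
    - [0,0,-0.06]
  roll: [0,0,0,0,0,0,0,0]
  claw: [0.05,0.05,0.03,0.018,0.018,0.018,0.018,0.018]

```text
clock: 30.55
position: [538.6, 8.7, 298.3]
ee_rot: [0.906, -0.423, -0.001, 0.001]
contact_force: [1.6, 0.8, -1.4]
gripper_width: 21.7
grasp_force: 59.7
```

carry_out:
  slide:
    - [0,0,-0.061]
    - [-0.045,-0.022,-0.061]
    - [-0.09,-0.044,-0.061]
    - [-0.135,-0.067,-0.061]
    - [-0.18,-0.089,-0.061]
    - [-0.215,-0.106,-0.061]
    - [-0.2293,-0.1131,-0.061]
    - [-0.2293,-0.1131,-0.061]
  roll: [0,5,10,10,10,10,10,10]
  claw: [0.018,0.018,0.018,0.018,0.018,0.018,0.018,0.018]

```text
clock: 31.55
position: [477.9, 257.5, 358.3]
ee_rot: [0.866, -0.5, -0.0, 0.0]
contact_force: [-0.2, 0.1, 0.1]
gripper_width: 21.7
grasp_force: 59.7
```

carry_out:
  slide:
    - [0,0,0.025]
    - [0,0,0.045]
    - [0,0,0.0525]
    - [0,0,0.0525]
  roll: [0,0,0,0]
  claw: [0.018,0.018,0.018,0.018]

```text
clock: 32.05
position: [478.5, 256.3, 305.7]
ee_rot: [0.866, -0.501, 0.0, 0.0]
contact_force: [-0.1, 0.2, -0.1]
gripper_width: 21.7
grasp_force: 59.7
```

carry_out:
  slide:
    - [0,0,0]
    - [0,0,0]
    - [0,0,0]
    - [0,0,-0.025]
    - [0,0,-0.0525]
    - [0,0,-0.0525]
    - [0,0,-0.0525]
  roll: [0,0,0,0,0,0,0]
  claw: [0.03,0.042,0.042,0.042,0.042,0.042,0.042]

```text
clock: 32.92
position: [477.9, 257.0, 357.7]
ee_rot: [0.866, -0.5, -0.0, 0.0]
contact_force: [0.1, -0.3, -0.7]
gripper_width: 42.0
grasp_force: 0.0
```

```bash
python3 nxt.py 549.4 -59.5 10; echo; python3 nxt.py 590 -38 10
```

```text
pose [477.9 256.9 357.2] 210.0 42.0
top fit [549.4 -59.5] th 10 [1.2  1.   1.33 1.73 1.9  1.65] 60.4
to nut (array([0.3109, 0.0967, 0.1772]), np.float64(20.0))
back (psi of nut) (array([-0.3252,  0.0154, -0.177 ]), -20.0)
[585. -42.] [549. -60.] [476. 280.] 
pose [478.2 257.1 357.5] 210.0 41.8
top fit [587.8 -38.2] th 0 [1.   1.02 1.63 2.15 2.1  1.58] 40.7
to nut (array([0.3116, 0.0531, 0.1775]), np.float64(20.0))
back (psi of nut) (array([-0.3109,  0.0569, -0.177 ]), -20.0)
[552. -59.] [587. -40.] [477. 279.]
```

carry_out:
  slide:
    - [0.045,0.014,0]
    - [0.09,0.028,0]
    - [0.135,0.042,0]
    - [0.18,0.056,0]
    - [0.225,0.07,0]
    - [0.27,0.084,0]
    - [0.3109,0.0967,0]
    - [0.3109,0.0967,0.06]
  roll: [-8,-16,-24,-32,-40,-40,-40,-40]
  claw: [0.042,0.042,0.042,0.042,0.042,0.042,0.042,0.042]

```text
clock: 34.33
position: [552.2, -62.8, 301.8]
ee_rot: [0.984, -0.175, 0.006, -0.001]
contact_force: [0.2, 0.8, -2.2]
gripper_width: 42.1
grasp_force: 0.0
```

carry_out:
  slide:
    - [0,0,0.06]
    - [0,0,0.1]
    - [0,0,0.1172]
    - [0,0,0.1172]
    - [0,0,0.1172]
    - [0,0,0.1172]
    - [0,0,0.1172]
    - [0,0,0.06]
  roll: [0,0,0,0,0,0,0,0]
  claw: [0.042,0.042,0.042,0.03,0.018,0.018,0.018,0.018]

```text
clock: 35.33
position: [548.3, -60.7, 235.1]
ee_rot: [0.985, -0.174, -0.005, 0.001]
contact_force: [1.4, 0.3, -0.3]
gripper_width: 22.1
grasp_force: 59.5
```

carry_out:
  slide:
    - [0,0,-0.03]
    - [0,0,-0.06]
    - [-0.025,-0.038,-0.06]
    - [-0.05,-0.077,-0.06]
    - [-0.075,-0.116,-0.06]
    - [-0.1,-0.155,-0.06]
    - [-0.125,-0.194,-0.06]
    - [-0.15,-0.233,-0.06]
  roll: [0,0,8,16,24,32,40,40]
  claw: [0.018,0.018,0.018,0.018,0.018,0.018,0.018,0.018]

```text
clock: 36.33
position: [485.6, 206.9, 295.9]
ee_rot: [0.865, -0.502, -0.002, 0.007]
contact_force: [3.1, -10.0, -10.1]
gripper_width: 21.5
grasp_force: 66.0
```

```bash
python3 - <<'E'
from h import *
get_image("side");get_image("side");get_image("side");P=pose();s=read_state();print(P,s["gripper_width"],s["grasp_force"],go(*P,477.8,256.9,357,210))
E
```

```text
(array([486.0311785 , 209.37092712, 295.90454567]), np.float64(210.03430628991563)) 22.393350275358717 61.7350403952878 (array([-0.0453, -0.0167, -0.0611]), np.float64(0.0))
```

```bash
python3 - <<'E'
from meas import *
b=get_image("side");s=read_state();print(s["contact_force"],s["wrist_torque"])
B=cv2.resize(b["img"][120:220,150:250],None,fx=6,fy=6,interpolation=cv2.INTER_CUBIC)
cv2.imwrite("pics/e1.png",cv2.cvtColor(cv2.convertScaleAbs(B,alpha=1.2),cv2.COLOR_RGB2BGR))
E
```

```text
[-4.10461087 -1.37852952 -9.1424758 ] [-0.41205895  1.33024546  0.04495603]
```

View pics/e1.png

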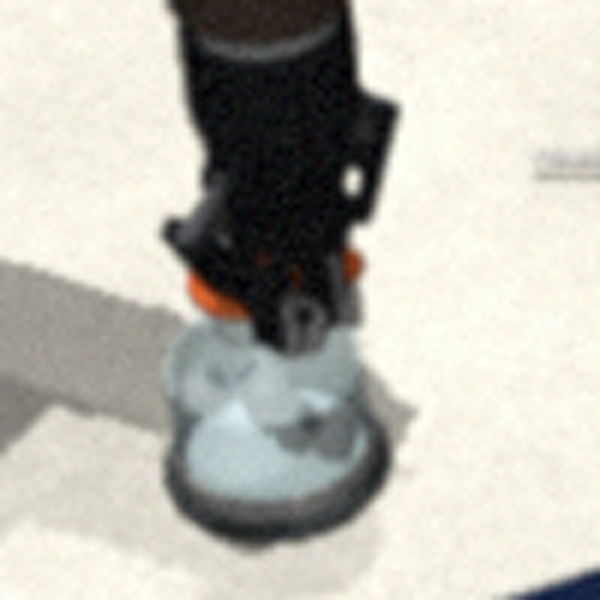

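carry_out:
  slide:
    - [0.01,0.003,0]
    - [0.025,0.008,0]
    - [0.05,0.016,0]
    - [0.0764,0.0238,0]
    - [0.0764,0.0238,-0.03]
    - [0.0764,0.0238,-0.06]
    - [0.0764,0.0238,-0.06]
  roll: [0,0,0,0,0,0,0]
  claw: [0.018,0.018,0.018,0.018,0.018,0.018,0.018]

```text
clock: 37.4
position: [508.1, 131.0, 363.2]
ee_rot: [0.866, -0.501, 0.004, -0.005]
contact_force: [-0.3, 0.6, -0.7]
gripper_width: 21.9
grasp_force: 62.1
```

```bash
python3 - <<'E'
from meas import *
get_image("top");get_image("top");t=get_image("top");b=get_image("side");s=read_state();P=pose();print(P,s["gripper_width"],s["grasp_force"],s["contact_force"],go(*P,540,80,357,210))
B=cv2.resize(b["img"][110:210,140:230],(450,500),interpolation=cv2.INTER_CUBIC);A=cv2.resize(t["img"][240:340,100:170],(350,500),interpolation=cv2.INTER_CUBIC)
cv2.imwrite("pics/e2.png",cv2.cvtColor(cv2.convertScaleAbs(np.hstack([B,A]),alpha=1.2),cv2.COLOR_RGB2BGR))
E
```

```text
(array([506.29748466, 131.13373587, 358.06234116]), np.float64(209.93276898039034)) 21.517857631643235 62.06612172536552 [ 0.02912563 -0.28618663  0.2126948 ] (array([ 0.0611, -0.0037,  0.0011]), np.float64(-0.1))
```

View pics/e2.png

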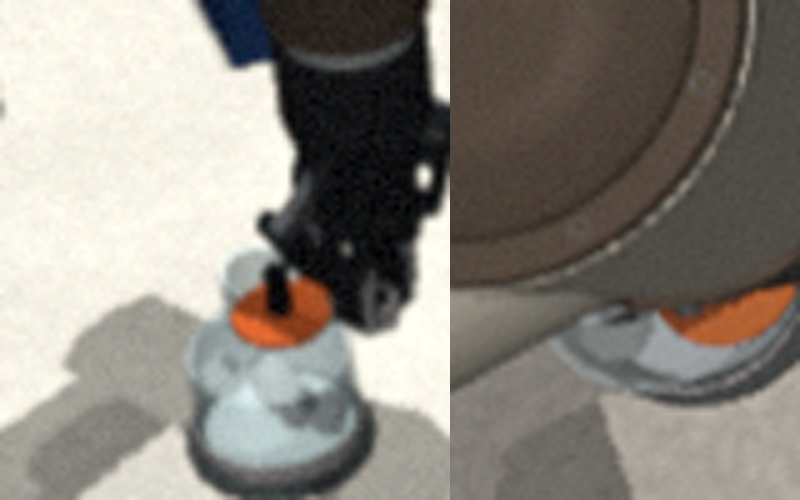

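carry_out:
  slide:
    - [0.03,-0.002,0]
    - [0.0611,-0.0037,0]
    - [0.0611,-0.0037,0.05]
    - [0.0611,-0.0037,0.11]
    - [0.0611,-0.0037,0.15]
    - [0.0611,-0.0037,0.165]
    - [0.0611,-0.0037,0.172]
    - [0.0611,-0.0037,0.172]
  roll: [0,0,0,0,0,0,0,0]
  claw: [0.018,0.018,0.018,0.018,0.018,0.018,0.018,0.018]

```text
clock: 38.6
position: [540.4, 80.9, 187.0]
ee_rot: [0.866, -0.5, 0.001, -0.001]
contact_force: [0.3, 0.9, 0.3]
gripper_width: 21.7
grasp_force: 62.1
```

carry_out:
  slide:
    - [0,0,0.002]
    - [0,0,0.002]
    - [0,0,0.002]
    - [0,0,0.002]
    - [0,0,-0.05]
    - [0,0,-0.11]
    - [0,0,-0.16]
    - [0,0,-0.16]
  roll: [0,0,0,0,0,0,0,0]
  claw: [0.018,0.03,0.05,0.05,0.05,0.05,0.05,0.05]

```text
clock: 39.6
position: [540.7, 80.9, 351.2]
ee_rot: [0.866, -0.5, 0.003, -0.004]
contact_force: [0.7, 0.5, -0.6]
gripper_width: 49.9
grasp_force: 0.0
```

carry_out:
  slide:
    - [0.05,0,0]
    - [0.1,0,0]
    - [0.15,0,0]
    - [0.2,0,0]
    - [0.2,0,0]
  roll: [0,0,0,0,0]
  claw: [0.05,0.05,0.05,0.05,0.05]

```text
clock: 40.22
position: [640.5, -95.4, 343.8]
ee_rot: [0.865, -0.502, -0.001, 0.001]
contact_force: [-0.5, 0.9, 0.5]
gripper_width: 49.9
grasp_force: 0.0
```

```bash
python3 - <<'E'
from meas import *
b=get_image("side");b=get_image("side");t=get_image("top");print(pose())
for p in(t,b):
    for n,z in(("cover_knob",166.5),("cover_hinge",130),("nut1",3)):
        for r in place_of(p,n)[:3]: print(n,round(r["conf"],2),np.round(r["at"],1),atz(p,r["at"],z).round(1))
B=cv2.resize(b["img"][130:260,170:300],(500,500),interpolation=cv2.INTER_CUBIC);A=cv2.resize(t["img"][240:340,110:170],(300,500),interpolation=cv2.INTER_CUBIC)
cv2.imwrite("pics/e3.png",cv2.cvtColor(cv2.convertScaleAbs(np.hstack([B,A]),alpha=1.1),cv2.COLOR_RGB2BGR))
E
```

```text
(array([639.3456982 , -92.31720006, 345.00796818]), np.float64(209.96531748035983))
cover_hinge 0.59 [146.7 270.5] [514.7 230.7 130. ]
nut1 0.47 [140.  292.1] [478.  281.4   3. ]
nut1 0.45 [295.6 248.6] [584.3 -41.1   3. ]
cover_knob 0.75 [195.3 162.1] [478.8 210.3 166.5]
cover_hinge 0.77 [205.6 166.2] [509.5 225.7 130. ]
nut1 0.51 [270.9 256.5] [585.7 -46.3   3. ]
```

View pics/e3.png

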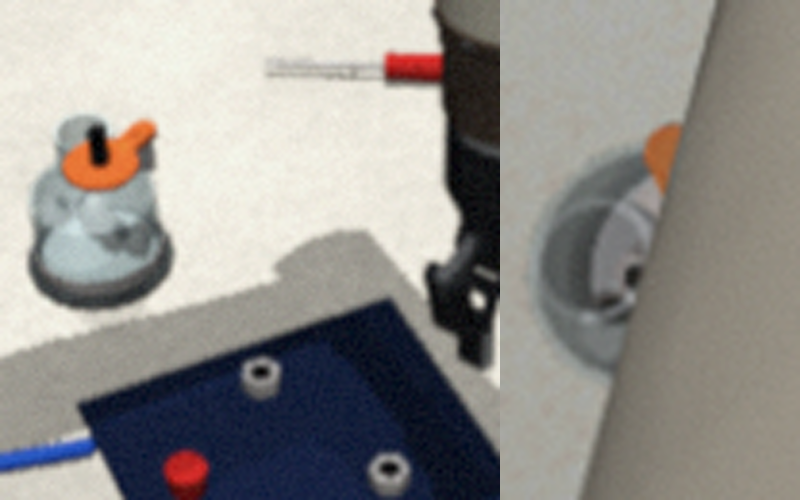

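```bash
python3 - <<'E'
from meas import *
b=get_image("side");H=np.array([515,230.7])
print("mouth",proj(b,np.array([[477.8,256.9,130]])))
for f in range(150,260,10):
    k=H+46*np.array([np.cos(np.radians(f)),np.sin(np.radians(f))])
    print(f,k.round(1),proj(b,np.array([[*k,136.5],[*k,166.5]])).round(1).tolist())
h=cv2.cvtColor(b["img"],cv2.COLOR_RGB2HSV);o=(h[...,0]>5)&(h[...,0]<20)&(h[...,1]>150);o[:, :180]=0;o[:,215:]=0;o[:140]=0;o[190:]=0
y,x=np.nonzero(o);print("orange bbox",x.min(),x.max(),y.min(),y.max());v=b["img"].max(2)<60;yy,xx=np.nonzero(v[150:185,185:205]);print("knob",xx.mean()+185,yy.min()+150,yy.max()+150,xx[yy<yy.min()+4].mean()+185)
E
```

```text
mouth [[191.17961179 162.64775155]]
150 [475.2 253.7] [[190.4, 161.8], [189.2, 153.2]]
160 [471.8 246.4] [[190.0, 163.6], [188.8, 155.1]]
170 [469.7 238.7] [[190.1, 165.4], [188.9, 156.9]]
180 [469.  230.7] [[190.7, 167.2], [189.5, 158.7]]
190 [469.7 222.7] [[191.9, 168.9], [190.7, 160.3]]
200 [471.8 215. ] [[193.5, 170.3], [192.3, 161.8]]
210 [475.2 207.7] [[195.5, 171.6], [194.3, 163.0]]
220 [479.8 201.1] [[197.8, 172.6], [196.7, 164.0]]
230 [485.4 195.5] [[200.5, 173.3], [199.4, 164.7]]
240 [492.  190.9] [[203.3, 173.6], [202.3, 165.0]]
250 [499.3 187.5] [[206.3, 173.6], [205.3, 165.1]]
orange bbox 187 209 162 178
knob 195.02857142857144 163 172 194.6
```

carry_out:
  slide:
    - [-0.043,-0.001,-0.01]
    - [-0.086,-0.002,-0.02]
    - [-0.129,-0.003,-0.02]
    - [-0.172,-0.004,-0.02]
    - [-0.215,-0.005,-0.02]
    - [-0.258,-0.006,-0.02]
    - [-0.301,-0.007,-0.02]
    - [-0.342,-0.0075,-0.02]
  roll: [10.2,20.4,30.6,40.8,51,61.2,71.4,82]
  claw: [0.05,0.06,0.07,0.07,0.07,0.07,0.07,0.07]

```text
clock: 41.72
position: [474.4, 208.7, 366.6]
ee_rot: [-0.323, 0.946, 0.0, 0.0]
contact_force: [1.7, -0.0, 1.0]
gripper_width: 70.0
grasp_force: 0.0
```

carry_out:
  slide:
    - [0,0,0]
    - [0,0,0]
    - [0,0,0.025]
    - [0,0,0.046]
    - [0,0,0.046]
    - [0,0,0.046]
    - [0,0,0.046]
    - [0,0,0.046]
  roll: [0,0,0,0,0,0,0,0]
  claw: [0.07,0.07,0.07,0.07,0.05,0.035,0.022,0.022]

```text
clock: 42.72
position: [475.6, 207.4, 320.9]
ee_rot: [-0.325, 0.946, 0.0, 0.001]
contact_force: [0.6, 0.1, -0.7]
gripper_width: 22.2
grasp_force: 0.0
```

carry_out:
  slide:
    - [0.0003,-0.0085,0]
    - [-0.0009,-0.017,0]
    - [-0.0037,-0.025,0]
    - [-0.0037,-0.025,0]
    - [-0.0037,-0.025,0]
  roll: [-10.6,-21.3,-32,-32,-32]
  claw: [0.022,0.022,0.022,0.022,0.022]

```text
clock: 43.35
position: [493.6, 190.0, 320.3]
ee_rot: [-0.572, 0.82, 0.0, 0.0]
contact_force: [0.2, 0.4, -0.2]
gripper_width: 22.0
grasp_force: 0.0
```

```bash
python3 - <<'E'
from meas import *
b=get_image("side");s=read_state();print(pose(),s["contact_force"],s["gripper_width"],s["grasp_force"])
h=cv2.cvtColor(b["img"],cv2.COLOR_RGB2HSV);o=(h[...,0]>5)&(h[...,0]<20)&(h[...,1]>150);o[:, :180]=0;o[:,215:]=0;o[:140]=0;o[190:]=0
y,x=np.nonzero(o);print("orange bbox",x.min(),x.max(),y.min(),y.max())
E
```

```text
(array([493.56476033, 190.04031348, 320.32330555]), np.float64(159.8628749633838)) [ 0.22133792  0.67293159 -0.00884861] 22.062959914502326 0.0
orange bbox 195 212 146 180
```

carry_out:
  slide:
    - [0,0,0]
    - [0,0,0]
    - [0,0,-0.03]
    - [0,0,-0.06]
    - [0,0,-0.06]
    - [0,0,-0.06]
  roll: [0,0,0,0,0,0]
  claw: [0.04,0.045,0.045,0.045,0.045,0.045]

```text
clock: 44.15
position: [493.4, 189.8, 379.7]
ee_rot: [-0.573, 0.819, 0.0, -0.0]
contact_force: [0.9, 0.8, -0.1]
gripper_width: 45.0
grasp_force: 0.0
```

```bash
python3 nxt.py 540 82 30;echo; python3 nxt.py 588 -38 5 f1
```

```text
pose [493.5 189.8 379.1] 160.0 44.5
top fit [541.   83.1] th 30 [2.38 1.97 1.24 1.   1.49 2.13] 39.3
to nut (array([ 0.0851, -0.0816,  0.1991]), np.float64(-50.0))
back (psi of nut) (array([-0.1831, -0.0328, -0.177 ]), 0.0)
[587. -37.] [543.  84.] 
pose [493.7 189.9 379.5] 160.0 44.6
top fit [587.8 -38.2] th 0 [1.   1.03 1.66 2.17 2.09 1.56] 42.9
to nut (array([ 0.1833, -0.167 ,  0.1995]), np.float64(-25.0))
back (psi of nut) (array([-0.3048,  0.0838, -0.177 ]), -25.0)
[541.  82.]
```

View pics/f1.png

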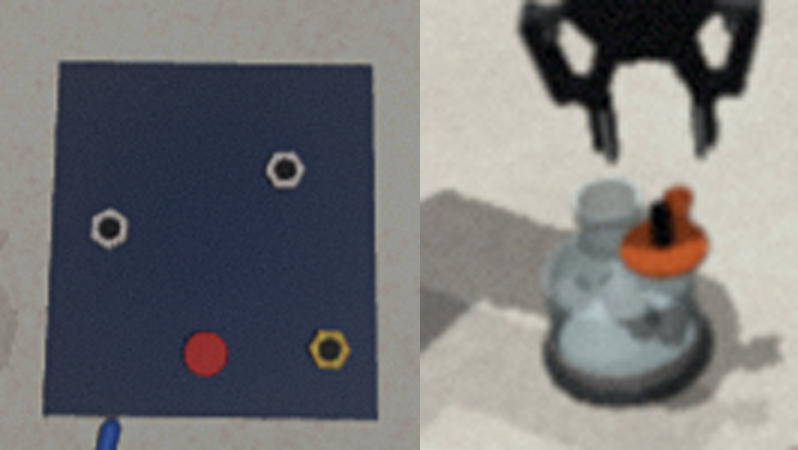

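carry_out:
  slide:
    - [0.03,-0.028,0]
    - [0.06,-0.056,0]
    - [0.0864,-0.0811,0]
    - [0.0864,-0.0811,0.03]
    - [0.0864,-0.0811,0.08]
    - [0.0864,-0.0811,0.13]
    - [0.0864,-0.0811,0.18]
    - [0.0864,-0.0811,0.1993]
  roll: [-10,-20,-30,-40,-50,-50,-50,-50]
  claw: [0.05,0.05,0.05,0.05,0.05,0.05,0.05,0.05]

```text
clock: 45.6
position: [539.4, 80.5, 177.8]
ee_rot: [0.866, -0.5, -0.002, 0.002]
contact_force: [0.0, -0.6, 1.0]
gripper_width: 49.7
grasp_force: 0.0
```

carry_out:
  slide:
    - [0,0,0]
    - [0,0,0]
    - [0,0,0]
    - [0,0,0]
    - [0,0,-0.05]
    - [0,0,-0.11]
    - [0,0,-0.16]
    - [0,0,-0.177]
  roll: [0,0,0,0,0,0,0,0]
  claw: [0.04,0.018,0.018,0.018,0.018,0.018,0.018,0.018]

```text
clock: 46.6
position: [540.6, 81.0, 362.5]
ee_rot: [0.866, -0.5, 0.003, -0.003]
contact_force: [-0.3, 0.8, -1.1]
gripper_width: 21.6
grasp_force: 59.1
```

carry_out:
  slide:
    - [-0.045,-0.008,0]
    - [-0.09,-0.016,0]
    - [-0.135,-0.025,0]
    - [-0.17,-0.031,0]
    - [-0.1837,-0.0339,0]
    - [-0.1837,-0.0339,0]
    - [-0.1837,-0.0339,0.02]
    - [-0.1837,-0.0339,0.035]
  roll: [0,0,0,0,0,0,0,0]
  claw: [0.018,0.018,0.018,0.018,0.018,0.018,0.018,0.018]

```text
clock: 47.6
position: [478.2, 255.9, 322.2]
ee_rot: [0.866, -0.501, -0.0, 0.0]
contact_force: [-1.0, 0.6, -0.7]
gripper_width: 22.1
grasp_force: 59.1
```

carry_out:
  slide:
    - [0,0,0.01]
    - [0,0,0.0175]
    - [0,0,0.0175]
  roll: [0,0,0]
  claw: [0.018,0.018,0.018]

```text
clock: 47.98
position: [478.0, 256.9, 304.9]
ee_rot: [0.866, -0.5, -0.0, 0.001]
contact_force: [-0.7, -0.4, -0.3]
gripper_width: 21.6
grasp_force: 59.1
```

Release and prepare the last nut.

carry_out:
  slide:
    - [0,0,0]
    - [0,0,0]
    - [0,0,0]
    - [0,0,-0.025]
    - [0,0,-0.0525]
    - [0,0,-0.0525]
    - [0,0,-0.0525]
  roll: [0,0,0,0,0,0,0]
  claw: [0.03,0.042,0.042,0.042,0.042,0.042,0.042]

```text
clock: 48.85
position: [477.6, 256.9, 357.4]
ee_rot: [0.866, -0.5, -0.0, 0.0]
contact_force: [0.6, 0.3, -0.5]
gripper_width: 41.9
grasp_force: 0.0
```

```bash
python3 nxt.py 588 -38 5
```

```text
pose [477.7 256.8 356.8] 210.0 42.3
top fit [587.7 -38.2] th 0 [1.   1.04 1.67 2.19 2.13 1.59] 40.0
to nut (array([0.3116, 0.0526, 0.1768]), np.float64(25.0))
back (psi of nut) (array([-0.3048,  0.0837, -0.177 ]), -25.0)
[587. -38.] [477. 282.] [503. 246.]
```

carry_out:
  slide:
    - [0.045,0.0076,0]
    - [0.09,0.0152,0]
    - [0.135,0.0228,0]
    - [0.18,0.0304,0]
    - [0.225,0.038,0]
    - [0.27,0.0456,0]
    - [0.3116,0.0526,0]
    - [0.3116,0.0526,0.05]
  roll: [8,16,25,25,25,25,25,25]
  claw: [0.05,0.05,0.05,0.05,0.05,0.05,0.05,0.05]

```text
clock: 50.05
position: [590.2, -41.5, 310.4]
ee_rot: [0.736, -0.677, 0.003, -0.003]
contact_force: [-0.2, 0.4, -1.9]
gripper_width: 50.3
grasp_force: 0.0
```

carry_out:
  slide:
    - [0,0,0.06]
    - [0,0,0.11]
    - [0,0,0.1268]
    - [0,0,0.1268]
    - [0,0,0.1268]
    - [0,0,0.1268]
    - [0,0,0.1268]
    - [0,0,0.1268]
  roll: [0,0,0,0,0,0,0,0]
  claw: [0.05,0.05,0.05,0.04,0.018,0.018,0.018,0.018]

```text
clock: 51.05
position: [588.9, -38.9, 183.4]
ee_rot: [0.737, -0.675, 0.001, -0.002]
contact_force: [-0.3, 0.5, 8.3]
gripper_width: 21.7
grasp_force: 59.5
```

carry_out:
  slide:
    - [0,0,-0.05]
    - [0,0,-0.11]
    - [0,0,-0.16]
    - [0,0,-0.177]
    - [0,0,-0.177]
  roll: [0,0,0,0,0]
  claw: [0.018,0.018,0.018,0.018,0.018]

```text
clock: 51.68
position: [587.9, -39.1, 360.2]
ee_rot: [0.737, -0.676, 0.001, -0.002]
contact_force: [-0.6, -0.0, -1.2]
gripper_width: 22.0
grasp_force: 59.0
```

carry_out:
  slide:
    - [-0.045,0.0124,0]
    - [-0.09,0.0247,0]
    - [-0.135,0.037,0]
    - [-0.18,0.0494,0]
    - [-0.225,0.0618,0]
    - [-0.27,0.0741,0]
    - [-0.3048,0.0837,0]
    - [-0.3048,0.0837,0]
  roll: [-8,-16,-25,-25,-25,-25,-25,-25]
  claw: [0.018,0.018,0.018,0.018,0.018,0.018,0.018,0.018]

```text
clock: 52.68
position: [477.2, 258.9, 356.4]
ee_rot: [0.867, -0.499, -0.001, 0.001]
contact_force: [0.2, -1.2, -1.1]
gripper_width: 21.6
grasp_force: 59.0
```

carry_out:
  slide:
    - [0,0,0.02]
    - [0,0,0.04]
    - [0,0,0.0525]
    - [0,0,0.0525]
  roll: [0,0,0,0]
  claw: [0.018,0.018,0.018,0.018]

```text
clock: 53.18
position: [478.4, 256.6, 304.8]
ee_rot: [0.866, -0.5, -0.0, 0.001]
contact_force: [-0.1, -0.8, -0.4]
gripper_width: 21.6
grasp_force: 59.1
```

carry_out:
  slide:
    - [0,0,0]
    - [0,0,0]
    - [0,0,0]
    - [0,0,-0.025]
    - [0,0,-0.0525]
    - [0,0,-0.075]
    - [0,0,-0.075]
  roll: [0,0,0,0,0,0,0]
  claw: [0.03,0.042,0.042,0.042,0.042,0.042,0.042]

```text
clock: 54.05
position: [478.5, 257.5, 382.6]
ee_rot: [0.866, -0.5, 0.001, -0.002]
contact_force: [0.3, -0.1, 0.3]
gripper_width: 42.3
grasp_force: 0.0
```

```bash
cat > chk.py <<'E'
from meas import *
b=get_image("side");t=get_image("top");print(pose(),read_state()["joints"].round(2))
for p in(t,b):
    for n,z in(("nut1",3),("brass_nut",3),("cover_knob",166.5)):
        for r in place_of(p,n)[:8]:
            if r["conf"]>.25:print(n,round(r["conf"],2),np.round(r["at"],1),atz(p,r["at"],z).round(1))
h=cv2.cvtColor(b["img"],cv2.COLOR_RGB2HSV);o=(h[...,0]>5)&(h[...,0]<20)&(h[...,1]>150);o[:, :180]=0;o[:,216:]=0;o[:150]=0;o[190:]=0
y,x=np.nonzero(o);print("orange bbox",x.min(),x.max(),y.min(),y.max());v=b["img"].max(2)<60;yy,xx=np.nonzero(v[158:185,185:210]);print("knob",xx.mean()+185,yy.min()+158,yy.max()+158)
E
python3 chk.py
```

```text
(array([477.95633274, 257.09854646, 380.10163249]), np.float64(209.96072177987122)) [ 0.79  0.27 -0.23 -0.   -1.07 -0.27]
nut1 0.4 [146.1 270.8] [522.7 274.1   3. ]
nut1 0.39 [142.4 292.7] [477.  276.2   3. ]
brass_nut 0.63 [310.  307.5] [462.6 -75.3   3. ]
cover_knob 0.87 [159.5 283.9] [490.7 194.2 166.5]
brass_nut 0.65 [234.2 278.3] [471.6 -74.9   3. ]
cover_knob 0.77 [202.8 164.8] [493.6 191.3 166.5]
orange bbox 195 213 162 180
knob 203.1818181818182 165 174
```

carry_out:
  slide:
    - [0.02,0.007,0]
    - [0.04,0.014,0]
    - [0.0635,0.0211,0]
    - [0.0635,0.0211,0]
    - [0.0635,0.0211,0]
    - [0.0635,0.0211,0]
    - [0.0635,0.0211,0]
    - [0.0635,0.0211,0]
  roll: [-10,-20,-30,-40,-50,-60,-70,-80]
  claw: [0.05,0.06,0.06,0.06,0.06,0.06,0.06,0.06]

```text
clock: 55.45
position: [491.7, 191.7, 380.2]
ee_rot: [0.984, 0.176, -0.0, 0.0]
contact_force: [-0.7, -0.4, 0.1]
gripper_width: 59.7
grasp_force: 0.0
```

carry_out:
  slide:
    - [0,0,0]
    - [0,0,0]
    - [0,0,0]
    - [0,0,0]
    - [0,0,0.03]
    - [0,0,0.055]
    - [0,0,0.061]
    - [0,0,0.061]
  roll: [-10,-20,-30,-40,-40,-40,-40,-40]
  claw: [0.06,0.06,0.06,0.06,0.06,0.06,0.06,0.06]

```text
clock: 56.45
position: [492.0, 191.8, 319.7]
ee_rot: [0.866, 0.5, -0.0, 0.0]
contact_force: [-0.2, -0.7, 0.0]
gripper_width: 59.8
grasp_force: 0.0
```

carry_out:
  slide:
    - [0,0,0]
    - [0,0,0]
    - [0,0,0]
    - [0,0,0]
  roll: [0,0,0,0]
  claw: [0.045,0.03,0.022,0.022]

```text
clock: 56.95
position: [491.7, 191.7, 319.9]
ee_rot: [0.866, 0.5, 0.0, -0.0]
contact_force: [0.4, -0.2, -0.7]
gripper_width: 21.9
grasp_force: 0.0
```

```bash
python3 - <<'E'
from h import *
get_image("side");P,psi=pose();print(P,psi,read_state()["contact_force"])
H=np.array([515,230.7]);f0=np.degrees(np.arctan2(P[1]-H[1],P[0]-H[0]))%360;print(f0,np.hypot(*(P[:2]-H)))
for i in range(1,10):
    f=np.radians(240-10.5*i);q=H+46*np.array([np.cos(f),np.sin(f)]);print(240-10.5*i,q.round(1),go(P,psi,*q,P[2],psi)[0][:2],10.5*i)
E
```

```text
[491.70247285 191.69041839 319.76492714] 329.9728760549235 [-0.0773856   0.15260833 -0.56558535]
239.15326304717468 45.43701386348859
229.5 [485.1 195.7] [ 0.0002 -0.0077] 10.5
219.0 [479.3 201.8] [ 0.0025 -0.0158] 21.0
208.5 [474.6 208.8] [ 0.0062 -0.0234] 31.5
198.0 [471.3 216.5] [ 0.0112 -0.0301] 42.0
187.5 [469.4 224.7] [ 0.0174 -0.0358] 52.5
177.0 [469.1 233.1] [ 0.0245 -0.0403] 63.0
166.5 [470.3 241.4] [ 0.0323 -0.0434] 73.5
156.0 [473.  249.4] [ 0.0406 -0.0451] 84.0
145.5 [477.1 256.8] [ 0.049  -0.0452] 94.5
```

carry_out:
  slide:
    - [0.0002,-0.0077,0]
    - [0.0025,-0.0158,0]
    - [0.0062,-0.0234,0]
    - [0.0112,-0.0301,0]
    - [0.0174,-0.0358,0]
    - [0.0245,-0.0403,0]
    - [0.0323,-0.0434,0]
    - [0.0406,-0.0451,0]
  roll: [10.5,21,31.5,42,52.5,63,73.5,84]
  claw: [0.022,0.022,0.022,0.022,0.022,0.022,0.022,0.022]

```text
clock: 58.0
position: [472.4, 249.1, 319.1]
ee_rot: [0.977, -0.211, -0.001, 0.001]
contact_force: [-2.4, -1.5, -0.7]
gripper_width: 21.6
grasp_force: 0.8
```

carry_out:
  slide:
    - [0.0004,-0.004,0]
    - [0.0008,-0.0084,0]
    - [0.0008,-0.0084,0]
  roll: [5,10.5,10.5]
  claw: [0.022,0.022,0.022]

```text
clock: 58.38
position: [477.1, 256.9, 319.4]
ee_rot: [0.955, -0.296, -0.0, 0.0]
contact_force: [0.5, -0.3, -0.4]
gripper_width: 22.0
grasp_force: 0.1
```

carry_out:
  slide:
    - [0,-0.001,0]
    - [0,-0.0025,0]
    - [0,-0.0025,0]
  roll: [0,0,0]
  claw: [0.022,0.022,0.022]

```text
clock: 58.75
position: [478.6, 258.8, 319.6]
ee_rot: [0.955, -0.297, 0.0, -0.0]
contact_force: [-0.7, -0.5, -0.9]
gripper_width: 22.2
grasp_force: 0.3
```

carry_out:
  slide:
    - [0,-0.0005,0]
    - [0,-0.001,0]
    - [0,-0.001,0]
  roll: [0,0,0]
  claw: [0.022,0.022,0.022]

```text
clock: 59.12
position: [479.1, 259.7, 319.6]
ee_rot: [0.955, -0.297, 0.0, -0.0]
contact_force: [-0.5, -0.9, 0.2]
gripper_width: 22.3
grasp_force: 0.3
```

carry_out:
  slide:
    - [0,-0.0008,0]
    - [0,-0.0008,0]
  roll: [0,0]
  claw: [0.022,0.022]

```text
clock: 59.38
position: [479.6, 260.4, 319.7]
ee_rot: [0.955, -0.297, 0.0, -0.0]
contact_force: [-0.6, -1.0, 0.2]
gripper_width: 21.7
grasp_force: 0.3
```

carry_out:
  slide:
    - [0,-0.0008,0]
    - [0,-0.0008,0]
  roll: [0,0]
  claw: [0.022,0.022]

```text
clock: 59.62
position: [479.9, 260.9, 319.6]
ee_rot: [0.955, -0.297, -0.0, 0.0]
contact_force: [-2.3, -1.1, 0.7]
gripper_width: 22.2
grasp_force: 0.7
```

carry_out:
  slide:
    - [0,-0.0008,0]
    - [0,-0.0008,0]
  roll: [0,0]
  claw: [0.022,0.022]

```text
clock: 59.88
position: [480.2, 261.2, 319.5]
ee_rot: [0.955, -0.297, -0.0, 0.001]
contact_force: [-3.3, -3.4, 3.1]
gripper_width: 22.1
grasp_force: 2.0
```

carry_out:
  slide:
    - [0,-0.0006,0]
    - [0,-0.0006,0]
  roll: [0,0]
  claw: [0.022,0.022]

```text
clock: 60.12
position: [480.3, 261.4, 319.5]
ee_rot: [0.955, -0.297, -0.001, 0.001]
contact_force: [-4.1, -4.2, 3.7]
gripper_width: 22.0
grasp_force: 2.8
```

carry_out:
  slide:
    - [0,0.003,0]
    - [0,0.005,0]
    - [0,0.005,0]
    - [0,0.005,0]
    - [0,0.005,-0.03]
    - [0,0.005,-0.08]
    - [0,0.005,-0.08]
  roll: [0,0,0,0,0,0,0]
  claw: [0.022,0.022,0.05,0.05,0.05,0.05,0.05]

```text
clock: 61.0
position: [478.8, 258.7, 404.2]
ee_rot: [0.955, -0.296, 0.003, -0.004]
contact_force: [0.1, 0.7, -0.4]
gripper_width: 50.1
grasp_force: 0.0
```

```bash
python3 - <<'E'
from h import *
b=get_image("side");t=get_image("top");P,psi=pose();print(P,psi,read_state()["joints"].round(2))
for p in(t,b):
    for r in place_of(p,"plunger_top")[:2]: print(round(r["conf"],2),np.round(r["at"],1),atz(p,r["at"],100).round(1))
    for r in place_of(p,"cover_knob")[:1]: print("knob",round(r["conf"],2),np.round(r["at"],1),atz(p,r["at"],166.5).round(1))
print(go(P,psi,482.5,-276,P[2],psi))
E
```

```text
[477.83841023 257.9998545  399.90712845] 235.45926694460042 [ 0.79  0.25 -0.2  -0.   -1.12  0.17]
0.63 [422.1 301.5] [ 483.6 -273.2  100. ]
knob 0.67 [118.3 290.5] [476.8 262.2 166.5]
0.61 [273. 317.] [ 487.9 -282.2  100. ]
knob 0.65 [190.4 152.8] [478.8 254.1 166.5]
(array([0.3066, 0.4372, 0.    ]), np.float64(0.0))
```

carry_out:
  slide:
    - [0.031,0.044,0]
    - [0.062,0.088,0]
    - [0.092,0.131,0]
    - [0.123,0.175,0]
    - [0.153,0.219,0]
    - [0.184,0.262,0]
    - [0.215,0.306,0]
    - [0.245,0.35,0]
  roll: [0,0,0,0,0,0,0,0]
  claw: [0.03,0,0,0,0,0,0,0]

```text
clock: 62.3
position: [481.3, -170.9, 398.9]
ee_rot: [0.955, -0.297, -0.001, 0.0]
contact_force: [1.8, 0.7, 0.6]
gripper_width: -0.3
grasp_force: 0.0
```

carry_out:
  slide:
    - [0.0308,0.0436,0]
    - [0.0616,0.0872,0]
    - [0.0616,0.0872,0]
    - [0.0616,0.0872,0.05]
    - [0.0616,0.0872,0.095]
    - [0.0616,0.0872,0.116]
    - [0.0616,0.0872,0.116]
  roll: [0,0,0,0,0,0,0]
  claw: [0,0,0,0,0,0,0]

```text
clock: 63.18
position: [482.3, -275.1, 281.4]
ee_rot: [0.955, -0.296, -0.003, 0.0]
contact_force: [0.6, -0.2, 0.3]
gripper_width: -0.1
grasp_force: 0.0
```

```bash
python3 - <<'E'
from h import *
b=get_image("side");b=get_image("side");s=read_state();print(pose(),s["contact_force"],s["gripper_width"])
from meas import proj
h=cv2.cvtColor(b["img"],cv2.COLOR_RGB2HSV);m=((h[...,0]<6)|(h[...,0]>172))&(h[...,1]>150)&(h[...,2]>80)
y,x=np.nonzero(m[290:340,240:300]);print("red",x.min()+240,x.max()+240,y.min()+290,y.max()+290)
d=b["img"].max(2)<70;y,x=np.nonzero(d[270:335,240:300]);y+=270;x+=240;k=y>y.max()-4;print("dark lowest",y.max(),x[k].mean())
P=pose()[0];print(proj(b,np.array([[P[0],P[1],P[2]-173],[P[0],P[1],100]])))
E
```

```text
(array([ 483.26602041, -275.60316599,  284.15199724]), np.float64(235.53516663258648)) [ 0.60546106 -0.38463582  1.24307348] -0.3545397099076603
red 263 276 315 324
dark lowest 316 268.92105263157896
[[269.78591191 312.43746713]
 [269.83023333 315.38682669]]
```

carry_out:
  slide:
    - [0,0,0.008]
    - [0,0,0.015]
    - [0,0,0.021]
    - [0,0,0.026]
    - [0,0,0.029]
    - [0,0,0.031]
    - [0,0,0.031]
  roll: [0,0,0,0,0,0,0]
  claw: [0,0,0,0,0,0,0]

```text
clock: 64.15
position: [483.3, -275.9, 254.2]
ee_rot: [0.955, -0.296, 0.001, 0.0]
contact_force: [-1.5, 2.3, 10.7]
gripper_width: 0.0
grasp_force: 4.9
```

carry_out:
  slide:
    - [0,0,0.001]
    - [0,0,0.001]
  roll: [0,0]
  claw: [0,0]

```text
clock: 64.4
position: [483.3, -275.9, 253.4]
ee_rot: [0.955, -0.296, 0.001, 0.0]
contact_force: [-1.1, 2.6, 9.4]
gripper_width: 0.1
grasp_force: 5.1
```

Push until the force clearly exceeds the spring's 10.5 N.

carry_out:
  slide:
    - [0,0,0.001]
    - [0,0,0.001]
  roll: [0,0]
  claw: [0,0]

```text
clock: 64.65
position: [483.3, -275.9, 253.4]
ee_rot: [0.955, -0.296, 0.001, 0.0]
contact_force: [-2.7, 4.8, 14.8]
gripper_width: 0.3
grasp_force: 7.6
```

carry_out:
  slide:
    - [0,0,0.001]
    - [0,0,0.001]
  roll: [0,0]
  claw: [0,0]

```text
clock: 64.9
position: [483.3, -275.9, 253.4]
ee_rot: [0.955, -0.296, 0.002, 0.0]
contact_force: [-3.2, 4.4, 20.3]
gripper_width: 0.2
grasp_force: 10.1
```

carry_out:
  slide:
    - [0,0,-0.01]
    - [0,0,-0.03]
    - [0,0,-0.07]
    - [0,0,-0.12]
    - [0,0,-0.15]
    - [0,0,-0.15]
    - [0,0,-0.15]
    - [0,0,-0.15]
  roll: [0,0,0,0,0,0,0,0]
  claw: [0,0,0,0,0,0,0,0]

```text
clock: 65.9
position: [482.5, -275.9, 398.0]
ee_rot: [0.955, -0.297, -0.002, -0.0]
contact_force: [0.5, -0.6, 0.3]
gripper_width: -0.1
grasp_force: 0.0
```

```bash
python3 - <<'E'
from meas import *
b=get_image("side");t=get_image("top");print(pose(),read_state()["contact_force"])
h=cv2.cvtColor(b["img"],cv2.COLOR_RGB2HSV);m=((h[...,0]<6)|(h[...,0]>172))&(h[...,1]>150)&(h[...,2]>80)
y,x=np.nonzero(m[290:340,240:300]);print("red",x.min()+240,x.max()+240,y.min()+290,y.max()+290)
L=cv2.cvtColor(cv2.imread("pics/side0.png"),cv2.COLOR_BGR2HSV);m0=((L[...,0]<6)|(L[...,0]>172))&(L[...,1]>150)&(L[...,2]>80);y,x=np.nonzero(m0[290:340,240:300]);print("red0",y.min()+290,y.max()+290)
for p in(t,b):
    for n,z in(("nut1",3),("brass_nut",3),("cover_knob",166.5),("beaker",0),("flask",0),("reagent",0)):
        for r in place_of(p,n)[:4]:
            if r["conf"]>.3:print(n,round(r["conf"],2),np.round(r["at"],1),atz(p,r["at"],z).round(1))
# cover geometry, as at the first fit
p=t;k=proj(t,np.array([[477.8,256.9,136]]));print("expected disc centre top",k)
h=cv2.cvtColor(t["img"],cv2.COLOR_RGB2HSV);o=(h[...,0]>5)&(h[...,0]<20)&(h[...,1]>150);y,x=np.nonzero(o[250:325,90:190]);print("orange bbox",x.min()+90,x.max()+90,y.min()+250,y.max()+250)
L=cv2.cvtColor(cv2.imread("pics/top0.png"),cv2.COLOR_BGR2HSV);o=(L[...,0]>5)&(L[...,0]<20)&(L[...,1]>150);y,x=np.nonzero(o[250:325,90:190]);print("orig bbox",x.min()+90,x.max()+90,y.min()+250,y.max()+250)
E
```

```text
(array([ 482.72679831, -275.93045945,  398.39342488]), np.float64(235.46704940506248)) [-0.64385614 -0.16818514  0.43449732]
red 263 276 311 324
red0 311 324
brass_nut 0.41 [310.5 309.7] [458.2 -76.5   3. ]
cover_knob 0.84 [121.4 293.1] [472.7 256.4 166.5]
beaker 0.85 [227.1 164.8] [768.6 120.6   0. ]
flask 0.66 [297.1 167.6] [769.2 -38.2   0. ]
reagent 0.6 [350.6 182.8] [ 738.6 -159.2    0. ]
brass_nut 0.59 [233.3 282. ] [465.3 -85.    3. ]
brass_nut 0.53 [209.  168.2] [554.5 361.7   3. ]
cover_knob 0.75 [188.6 151.4] [476.2 262.1 166.5]
cover_knob 0.36 [249.1 249.1] [ 494.4 -134.7  166.5]
beaker 0.8 [308.2 199.4] [774.2 111.9   0. ]
beaker 0.35 [203.8 163.2] [548.4 395.2   0. ]
flask 0.78 [332. 237.] [766.8 -48.2   0. ]
flask 0.36 [195.9 193.5] [482.  270.7   0. ]
reagent 0.85 [348.1 274.2] [ 743.1 -179.3    0. ]
expected disc centre top [[128.21381455 290.62070145]]
orange bbox 113 149 266 306
orig bbox 113 149 266 306
```

```bash
python3 -c "
from bench import *
print(job_done())"
```

```text
the job is handed in; nothing more can be done
None
```

I handed the job in at about 66 s: all seven steel nuts went through the neck, the cover is back against its stop, the plunger was pushed to its stop and came up again, and the brass nut and glassware are where they were; partway through I knocked the cover back over the mouth at about 10 N, set the nut down and reopened it, and I did not re-check the inside of the bottle after the last nut.

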